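# Close a vacuum chamber: cover, drift pin, thumbscrews

## Task

Close the small aluminium vacuum chamber: set the loose cover flat on it, turned so that its red-marked corner lies over the chamber's red-marked corner, let go of it, and push the orange drift pin from its stand fully home through the red-marked holes to line the parts up. With the pin left in, put every thumbscrew from the rack, each fully home, into one of the other three holes (two or three thumbscrews are there; if two, any two of those holes); then draw the pin and put it back fully home in its stand, leaving the cover seated, the screws in, and the brown vial standing.

Things in the scene. Friction and masses are not known exactly. Their poses are not given: they have to be found in the camera images.
- chamber: square aluminium chamber, 100 x 100 mm, 45 mm high, fixed (its place varies). Origin: centre of its underside, z up. Round bore of diameter 50 mm in the middle; four through holes of diameter 11 mm at (+-32, +-32) mm in its own x, y. The (-x, +y) corner is marked red: the hole for the drift pin. On its +x side a stub port sticks out 22 mm, its top 41 mm up
- chamber_hole0 (a point): centre of the mouth (top face, 45 mm up) of the chamber's red-marked hole, at (-32, +32) mm
- chamber_hole1 (a point): mouth of the chamber's hole at (+32, +32) mm
- chamber_hole2 (a point): mouth of the chamber's hole at (+32, -32) mm, diagonally across from the red one
- chamber_hole3 (a point): mouth of the chamber's hole at (-32, -32) mm
- cover: loose square aluminium plate, 90 x 90 x 8 mm, about 0.35 kg. Origin: centre of the PLATE's underside, z up; below it a round spigot, diameter 46 mm, 6 mm deep, fits the chamber's bore with 2 mm play all round. On the worktop it stands on the spigot (origin 6 mm up); seated, its origin is 45 mm up. 11 mm through holes at (+-32, +-32) mm; the (-x, +y) corner is marked red
- cover_handle (a point): centre of the cover's black bar handle: a bar 44 mm long along the cover's x, 14 mm wide (y), 16 mm high, centred 28 mm above the plate's underside (so 20 to 36 mm above it), on the cover's axis; free space of 12 mm under it between two posts
- cover_hole0 (a point): centre of the cover's red-marked hole at the plate's top face, (-32, +32) mm; belongs over chamber_hole0
- cover_hole1 (a point): cover hole at (+32, +32) mm, top face; belongs over chamber_hole1
- cover_hole2 (a point): cover hole at (+32, -32) mm, top face; belongs over chamber_hole2
- cover_hole3 (a point): cover hole at (-32, -32) mm, top face; belongs over chamber_hole3
- drift_pin: upright pin: orange round grip, diameter 16 mm, 34 mm high; below it a steel shank, diameter 10 mm, 40 mm long, whose last 16 mm taper to a 4 mm nose. Origin: on the axis at the underside of the grip (the shoulder), z up. It starts in its stand, shoulder on the stand's top, origin 46 mm above the worktop; fully home in cover and chamber its origin is 53 mm up
- pin_stand: blue block 50 x 50 mm, 46 mm high, 0.6 kg, standing loose on the worktop, with one 12.5 mm through hole in the middle. Origin: centre of its underside
- pin_stand_hole (a point): centre of the mouth of the pin stand's hole, 46 mm above the worktop
- screw_rack: grey block 40 x 160 mm, 36 mm high, fixed, with three 12 mm holes, 60 mm apart along its y. Origin: centre of its underside. The thumbscrews stand in it, one in each hole or one hole empty
- thumbscrew_a: thumbscrew, upright: brass round head, diameter 15 mm, 22 mm high; below it a plain shank, diameter 9 mm, 30 mm long, the last 6 mm tapering to a 4 mm nose. It drops into the 11 mm holes, no turning. Origin: on the axis at the underside of the head. In the rack the origin is 36 mm above the worktop, fully home in cover and chamber 53 mm. May be absent
- thumbscrew_b: thumbscrew, upright: brass round head, diameter 15 mm, 22 mm high; below it a plain shank, diameter 9 mm, 30 mm long, the last 6 mm tapering to a 4 mm nose. It drops into the 11 mm holes, no turning. Origin: on the axis at the underside of the head. In the rack the origin is 36 mm above the worktop, fully home in cover and chamber 53 mm. May be absent
- thumbscrew_c: thumbscrew, upright: brass round head, diameter 15 mm, 22 mm high; below it a plain shank, diameter 9 mm, 30 mm long, the last 6 mm tapering to a 4 mm nose. It drops into the 11 mm holes, no turning. Origin: on the axis at the underside of the head. In the rack the origin is 36 mm above the worktop, fully home in cover and chamber 53 mm. May be absent
- dewar: obstacle: tall blue dewar vessel at the back, fixed, body about 0.24 m in diameter, 0.53 m high with its cap and hoses at the top. Origin: about the centre of its underside
- power_unit: obstacle: black instrument box, fixed, 0.28 m wide, 0.17 m high; its front face stands 0.17 m nearer the robot than its origin (centre of its underside), close behind the rack and the pin stand, so come down on those with the fingers closing along the rack's length (y)
- sample_case: obstacle: flat black case, closed, about 0.20 x 0.13 m, 52 mm high, fixed. Origin: about the centre of its underside
- amber_vial: small brown glass vial with a black cap, diameter 27 mm, 56 mm high, standing loose on the worktop, a bystander. Origin: centre of its underside

How it is judged (in metres and radians):
On the way, in this order (a step that is already met when the one before it is completed fails the run):
1. the cover lies flat on the chamber, its holes roughly over the chamber's (red corner over red corner), and is let go (z of cover in the frame of chamber between 0.0425 and 0.0475 m and angle between cover's own z axis and vertical below 0.04 rad and horizontal distance between cover_hole0 and chamber_hole0 below 0.008 m and horizontal distance between cover_hole2 and chamber_hole2 below 0.008 m and contact force between the fingers and cover below 0.1 N), for 0.2 s.
2. the drift pin stands fully home through the red-marked holes of cover and chamber (z of cover in the frame of chamber between 0.0425 and 0.0475 m and angle between cover's own z axis and vertical below 0.04 rad and horizontal distance between cover_hole0 and chamber_hole0 below 0.006 m and horizontal distance between cover_hole2 and chamber_hole2 below 0.006 m and horizontal distance between drift_pin and chamber_hole0 below 0.003 m and z of drift_pin in the frame of chamber below 0.057 m and angle between drift_pin's own z axis and vertical below 0.1 rad), for 0.2 s.
3. every thumbscrew is fully home in one of the other three holes while the pin is still in (all of step 2 and (horizontal distance between thumbscrew_a and chamber_hole1 below 0.004 m or horizontal distance between thumbscrew_a and chamber_hole2 below 0.004 m or horizontal distance between thumbscrew_a and chamber_hole3 below 0.004 m) and z of thumbscrew_a in the frame of chamber between 0.05 and 0.057 m and angle between each of thumbscrew_a, thumbscrew_b, thumbscrew_c's own z axis and vertical below 0.1 rad and (horizontal distance between thumbscrew_b and chamber_hole1 below 0.004 m or horizontal distance between thumbscrew_b and chamber_hole2 below 0.004 m or horizontal distance between thumbscrew_b and chamber_hole3 below 0.004 m) and z of thumbscrew_b in the frame of chamber between 0.05 and 0.057 m and (horizontal distance between thumbscrew_c and chamber_hole1 below 0.004 m or horizontal distance between thumbscrew_c and chamber_hole2 below 0.004 m or horizontal distance between thumbscrew_c and chamber_hole3 below 0.004 m) and z of thumbscrew_c in the frame of chamber between 0.05 and 0.057 m), for 0.2 s.
At the end, for the whole second after the job is handed in: cover seated on the chamber (within 2.5 mm of flush, level to 0.04 rad, red hole and the one across within 6 mm), every thumbscrew present upright and home within 4 mm in one of the three unmarked holes, drift pin upright and home within 4 mm in its stand, all released and at rest; vial standing (z of cover in the frame of chamber between 0.0425 and 0.0475 m and angle between cover's own z axis and vertical below 0.04 rad and horizontal distance between cover_hole0 and chamber_hole0 below 0.006 m and horizontal distance between cover_hole2 and chamber_hole2 below 0.006 m and (horizontal distance between thumbscrew_a and chamber_hole1 below 0.004 m or horizontal distance between thumbscrew_a and chamber_hole2 below 0.004 m or horizontal distance between thumbscrew_a and chamber_hole3 below 0.004 m) and z of thumbscrew_a in the frame of chamber between 0.05 and 0.057 m and angle between each of thumbscrew_a, thumbscrew_b, thumbscrew_c, pin_stand, drift_pin's own z axis and vertical below 0.1 rad and (horizontal distance between thumbscrew_b and chamber_hole1 below 0.004 m or horizontal distance between thumbscrew_b and chamber_hole2 below 0.004 m or horizontal distance between thumbscrew_b and chamber_hole3 below 0.004 m) and z of thumbscrew_b in the frame of chamber between 0.05 and 0.057 m and (horizontal distance between thumbscrew_c and chamber_hole1 below 0.004 m or horizontal distance between thumbscrew_c and chamber_hole2 below 0.004 m or horizontal distance between thumbscrew_c and chamber_hole3 below 0.004 m) and z of thumbscrew_c in the frame of chamber between 0.05 and 0.057 m and horizontal distance between drift_pin and pin_stand_hole below 0.004 m and linear speed of each of pin_stand, drift_pin, cover, thumbscrew_a, thumbscrew_b, thumbscrew_c below 0.02 m/s and height (world z) of drift_pin between 0.043 and 0.05 m); the robot touches nothing.
It fails at once if the brown vial is knocked over (angle between amber_vial's own z axis and vertical above 0.5 rad).
Of thumbscrew_a, thumbscrew_b, thumbscrew_c only 2 to 3 are there at a start; the rules pass over those that are not, and their reading is None.
At some moment in a run one of cover, pin_stand may be knocked a few centimetres aside while the robot is not near it.
It also fails if it takes over 210 s, if anything falls off the work surface, if the arm or the gripper's body presses on something with over 40 N, if the wrist force passes 120 N, or if a joint passes its speed limit or range.

## Robot

A 6-joint arm with a two-finger parallel gripper is mounted at the origin on a cart in front of the work surface, level with it; the furniture and walls round the work are solid. World frame = base frame: x ahead of the robot, y to its left, z up, the work surface at z = 0. Lengths are in mm, angles in degrees, forces in N, time in s.
With the tool pointing down it reaches from about 300 to 850 mm from the base axis. Payload 4.2 kg.
Tool frame: the origin (TCP) lies at the very end of the fingers, on their centre line; the grasp point (between the pads) lies 19 mm behind it; z points along the fingers, y is the direction in which the jaws open and shut (so a half turn about z gives the same grasp; the last joint's range is limited). The gripper opens to 91 mm and grips with 3 to 60 N. Pads are 32 mm wide; open, the fingers measure 118 mm over their backs; the gripper's body (76 mm by 178 mm) begins 60 mm behind the grasp point.
Start: joints at [75.63, 18.312, 89.639, -0, 72.044, -1.146], TCP at [131.536, 559.769, 213.976] pointing down, gripper open.
Joint ranges: [-177.97, 177.97], [-48.28, 115.42], [12.27, 149.76], [-77.06, 257.06], [2.81, 150.46], [-146.56, 146.56]. Speed limits (degrees/s): [147.25, 147.25, 180, 180, 180, 180].

## Interface

Orientations are given as [roll, pitch, yaw] about the fixed x, y, z axes, in that order (R = Rz(yaw) Ry(pitch) Rx(roll)).
In Python, from workcell import monitor, eyes, job gives the robot as it stands.
- The arm moves only by the tool move_arm, never from a script. Its argument "increments" is a list that holds one entry, the list of rows, each a list of 7 numbers: the opening, from 0 (shut) to 1 (fully open), then the shift along the tool's x, y, z in cm, then the turn, a rotation vector about the tool's x, y, z in rad. In form: [[[jaw, x, y, z, ax, ay, az], ...]]. A call has 1 to 12 rows; each row shifts and turns the pose as measured when the row begins, along the tool's axes as they then stand; what a row does not reach is not made up. A row lasts 1/8 s, in which the tool goes at most 62.5 mm and 10.7 degrees, less where a joint would pass 70% of its speed; a pose out of reach is approached as far as the arm can. A call is refused whole if a number of a shift passes 6.25 or a number of a turn 0.188, either way. A call with a gripper value outside its range is refused whole. The fingers move at their own pace and stop on an object; "force" is the grip in N (left out, the last holds). Time passes only in rows, so rows that do not move let the fingers close. It gives the time, the measured TCP pose, the force and the opening at its end, in the units of the state.
- monitor.state(): the state, without advancing time (a new reading comes with each control period).
- eyes.grab_frame(name): name is "scene" or "top"; returns a dict with "color" (400x640x3 uint8, red, green, blue), "z_map" (400x640 float32, mm along the optical axis (not along the pixel's ray), 0 where there is no reading), "camera_matrix" (3x3 intrinsics, pixels), "rvec" (rotation vector, rad) and "tvec" (3), from world to camera coordinates, as OpenCV has them. Camera axes: x right, y down, z forward; pixel columns grow to the right and rows downward; lengths in mm; the calibration is good to about 2 mm. A picture is of the moment at which its call begins.
- job.job_done(): hands the job in, once; it reports no verdict.
The state is a dict: "time_s": time; "qpos": joint angles; "qvel": joint speeds; "effort": joint torques, N m; "ee_pos": TCP position; "ee_rot": TCP orientation; "force": force on the tool from outside, world axes, zero at the start; "torque": the same for the moment, N m; "gripper_width": finger opening in mm.
Only numpy, scipy, OpenCV 4.12 (cv2) and the standard library are available. Lean on these libraries where they do the work, as an engineer would, in place of code of your own. Each camera call takes 0.05 s, during which the arm holds its last target. There are 200 camera calls.

## Working session

There is one attempt and no reset: what is moved stays moved. The work goes in short steps, Python scripts to look and compute and a tool call to move; the robot and the scene stay as the last step left them, time stands still between calls to the robot, and variables do not carry over. Pictures are saved under pics/ and viewed, about 12 in all and at most 16, crops included, and the job is handed in when it is done.

Besides the shell and the picture viewer there is one more tool, called after "Emit:" as name(argument=value, ...), one argument or row to a line, values as JSON. move_arm: Moves the arm, as the interface text tells. Its arguments: {"type":"object","properties":{"increments":{"type":"array"},"force":{"type":"number"}},"required":["increments"]}

```bash
mkdir -p pics; ls
cat > h.py <<'E'
import numpy as np, cv2
from workcell import monitor, eyes, job
def grab(n):
    f=eyes.grab_frame(n); f['R']=cv2.Rodrigues(np.array(f['rvec'],float))[0]; f['t']=np.array(f['tvec'],float).ravel(); f['K']=np.array(f['camera_matrix']); return f
def save(f,name,box=None,s=1):
    im=f['color'][:,:,::-1]
    if box: im=im[box[1]:box[3],box[0]:box[2]]
    cv2.imwrite('pics/'+name+'.png',cv2.resize(im,None,fx=s,fy=s,interpolation=cv2.INTER_CUBIC))
def ray(f,u,v,z):
    """pixel -> world point on plane z"""
    d=f['R'].T@np.linalg.inv(f['K'])@[u,v,1]; c=-f['R'].T@f['t']
    return c+d*(z-c[2])/d[2]
def cloud(f):
    h,w=f['z_map'].shape; v,u=np.mgrid[:h,:w]; z=f['z_map']
    p=np.stack([u,v,np.ones_like(u)],-1)@np.linalg.inv(f['K']).T*z[...,None]
    P=(p-f['t'])@f['R']; P[z==0]=np.nan; return P
def proj(f,p):
    q=f['K']@(f['R']@np.array(p,float)+f['t']); return q[:2]/q[2]
def st():
    s=monitor.state(); print({k:np.round(s[k],3).tolist() for k in ('time_s','qpos','ee_pos','ee_rot','force','gripper_width')})
E
python3 - <<'E'
from h import *
st()
for n in('scene','top'):
    f=grab(n); save(f,n+'0'); print(n,-f['R'].T@f['t'],f['R'][2],f['K'][0,0])
E
```

```text
pics
{'time_s': 0.0, 'qpos': [75.631, 18.35, 89.705, -0.001, 72.045, -1.145], 'ee_pos': [131.407, 559.264, 213.142], 'ee_rot': [-179.899, -0.001, 166.777], 'force': [-0.422, -0.329, 0.039], 'gripper_width': 91.032}
scene [ 743.10739831  840.44359903 1200.78387408] [-0.1075202  -0.63086909 -0.76840328] 420.61187988493106
top [ 360.99469184  -80.26566573 1474.8994135 ] [ 0.14224183 -0.00777632 -0.98980139] 456.22393033025395
```

```bash
ls pics
```

```text
scene0.png
top0.png
```

View pics/scene0.png

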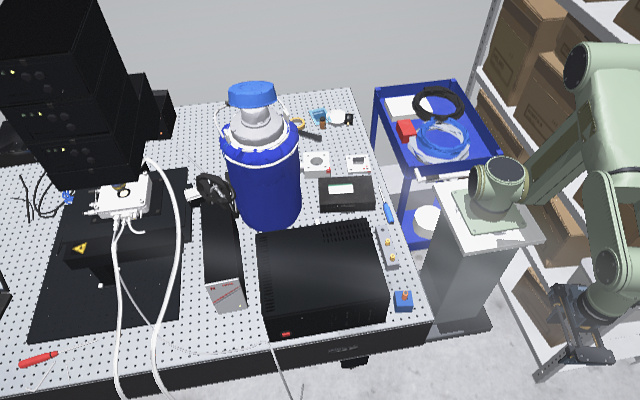

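View pics/top0.png

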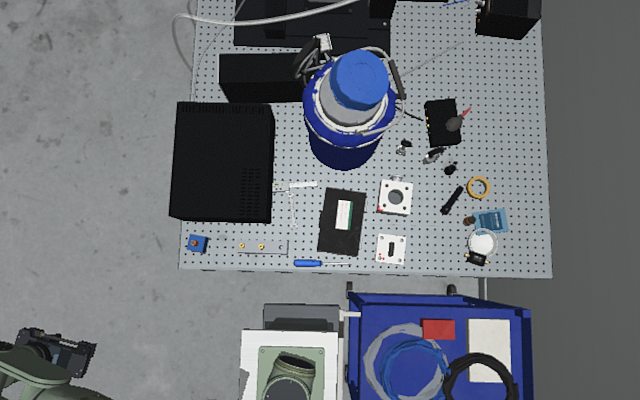

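Run:
```python
from h import *
f=grab('top'); a=f['color'][:,:,::-1]
c1=cv2.resize(a[170:274,365:435],None,fx=6,fy=6,interpolation=cv2.INTER_CUBIC)
c2=cv2.resize(a[228:262,180:310],None,fx=6,fy=6,interpolation=cv2.INTER_CUBIC)
cv2.imwrite('pics/c1.png',c1[:600]);cv2.imwrite('pics/c2.png',c2)
np.save('top0.npy',f,allow_pickle=True)
P=cloud(f)
for n,(u,v) in dict(cham=(381,190),cover=(380,240),base=(440,230),rack=(252,247),case=(340,240),stand=(190,240),vial=(470,220)).items(): print(n,P[v,u].round(1))
```

```text
cham [ 595.9 -264.9   47.3]
cover [ 439.1 -266.7   20. ]
base [ 478.6 -466.9  -12.2]
rack [405.8 136.6  35.5]
case [ 434.2 -138.    50.5]
stand [422.2 329.   44.8]
vial [ 506.8 -543.    57.9]
```

View pics/c1.png

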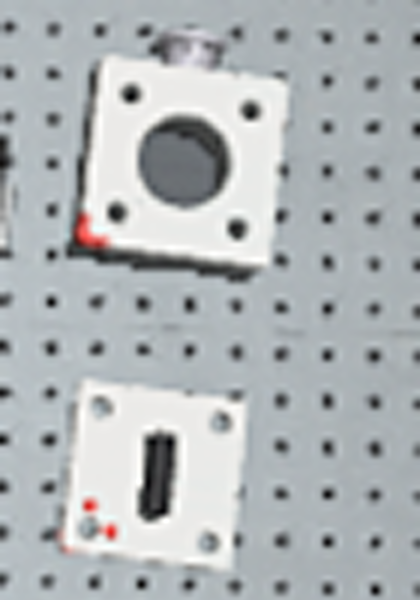

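View pics/c2.png

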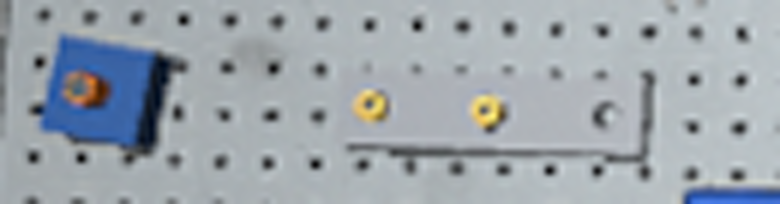

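```bash
cat >> h.py <<'E'
def fit(f,px,box,s,z,model):
    """crop pixels -> world at z, 2D rigid fit of model; returns xy, yaw deg, residuals"""
    W=np.array([ray(f,box[0]+(u+.5)/s-.5,box[1]+(v+.5)/s-.5,z)[:2] for u,v in px]); M=np.array(model,float)
    w=W-W.mean(0); m=M-M.mean(0)
    a=np.arctan2((m[:,0]*w[:,1]-m[:,1]*w[:,0]).sum(),(m*w).sum())
    R=np.array([[np.cos(a),-np.sin(a)],[np.sin(a),np.cos(a)]]); t=W.mean(0)-R@M.mean(0)
    return t.round(1),np.degrees(a).round(2),(W-M@R.T-t).round(1).tolist()
SQ=np.array([[1,1],[1,-1],[-1,-1],[-1,1]])  # order: image TL,TR,BR,BL
E
python3 - <<'E'
from h import *
f=np.load('top0.npy',allow_pickle=True).item(); b=(365,170)
print('cham holes',fit(f,[(131,93),(250,110),(237,229),(116,212)],b,6,45,SQ*32))
print('cham corn',fit(f,[(98,55),(288,82),(265,268),(78,240)],b,6,45,SQ*50))
print('cover holes',fit(f,[(102,405),(222,421),(208,541),(89,527)],b,6,14,SQ*32))
print('cover corn',fit(f,[(83,378),(245,401),(230,570),(65,550)],b,6,14,SQ*45))
b=(180,228)
print('handle',ray(f,365+(157.5)/6-.5,170+476/6-.5,42))
r=lambda u,v,z:ray(f,b[0]+(u+.5)/6-.5,b[1]+(v+.5)/6-.5,z).round(1)
print('pin',r(82,88,80),'s1',r(370,105,58),'s2',r(487,111,58),'empty',r(606,116,36))
print('stand',fit(f,[(64,36),(155,52),(133,143),(42,128)],b,6,46,SQ*25))
a=f['color'].astype(int)
for n,m,z in(('orange',(a[...,0]>150)&(a[...,2]<90)&(a[...,1]<150)&(a[...,1]>70),80),('brass',(a[...,0]>170)&(a[...,1]>130)&(a[...,2]<110),58)):
    k,l,s,c=cv2.connectedComponentsWithStats(m.astype('uint8'))
    for i in range(1,k):
        if 150<c[i][0]<310 and 230<c[i][1]<262: print(n,s[i][4],c[i],ray(f,*c[i],z).round(1))
P=cloud(f)
print('power front',[P[v,240].round(0).tolist() for v in(215,219,221,223,226)])
E
```

```text
cham holes (array([ 577. , -310.4]), np.float64(-6.49), [[0.2, -0.1], [0.0, 0.2], [-0.2, -0.2], [-0.1, 0.1]])
cham corn (array([ 577. , -309.7]), np.float64(-6.56), [[0.2, 1.2], [-0.1, -0.7], [-0.4, 0.1], [0.3, -0.6]])
cover holes (array([ 413.4, -301.1]), np.float64(-5.85), [[0.4, 0.1], [0.1, -0.4], [0.2, 0.4], [-0.6, -0.1]])
cover corn (array([ 412.8, -301.3]), np.float64(-5.59), [[1.0, -1.2], [-0.2, 1.7], [-0.1, 0.8], [-0.7, -1.3]])
handle [ 411.24511131 -297.73970589   42.        ]
pin [414.1 308.6  80. ] s1 [410.1 166.6  58. ] s2 [408.6 106.4  58. ] empty [408.4  47.2  36. ]
stand (array([414.8, 309.5]), np.float64(-8.97), [[-1.3, -1.1], [-0.6, 0.6], [1.6, 1.2], [0.3, -0.8]])
orange 8 [193.625 242.75 ] [412.6 307.4  80. ]
orange 1 [241. 244.] [412.6 163.7  80. ]
brass 10 [241.4 245.5] [408.9 166.1  58. ]
brass 10 [260.6 246.4] [407.7 106.8  58. ]
power front [[491.0, 154.0, 177.0], [485.0, 163.0, 125.0], [485.0, 175.0, 55.0], [483.0, 184.0, 0.0], [473.0, 184.0, -1.0]]
```

Run:
```python
from h import *
for n in('top','scene'):
    P=cloud(grab(n)).reshape(-1,3)
    for lo,hi in((60,140),(140,250),(250,400),(400,600)):
        m=(P[:,2]>lo)&(P[:,2]<hi)&(P[:,0]>450)&(P[:,0]<850)&(P[:,1]<0)&(P[:,1]>-450)
        Q=P[m]
        if len(Q): print(n,lo,len(Q),'x',np.percentile(Q[:,0],[.5,99]).round(),'y',np.percentile(Q[:,1],[.5,99.5]).round(), 'mindist to chamber',np.percentile(np.hypot(Q[:,0]-577,Q[:,1]+310),[0,1,5]).round())
```

```text
top 60 527 x [631. 749.] y [-448.  -33.] mindist to chamber [119. 145. 147.]
top 140 572 x [660. 738.] y [-246.  -32.] mindist to chamber [145. 145. 146.]
top 250 3329 x [657. 842.] y [-259.  -24.] mindist to chamber [137. 143. 151.]
top 400 4361 x [686. 836.] y [-272.  -67.] mindist to chamber [137. 144. 187.]
scene 60 807 x [666. 848.] y [-111.  -27.] mindist to chamber [202. 218. 244.]
scene 140 1316 x [662. 848.] y [-121.  -25.] mindist to chamber [201. 211. 242.]
scene 250 3052 x [660. 848.] y [-223.  -20.] mindist to chamber [138. 153. 194.]
scene 400 2624 x [688. 845.] y [-218.  -66.] mindist to chamber [140. 187. 205.]
```

```bash
cat >> h.py <<'E'
from scipy.spatial.transform import Rotation as Ro
def go(pos,yaw,start=None):
    """print turn (rad, level+yaw) from present pose, then total shift (cm) in the turned tool axes"""
    s=monitor.state(); p=np.array(s['ee_pos']) if start is None else np.array(start,float)
    R0=Ro.from_euler('xyz',s['ee_rot'],degrees=True); R1=Ro.from_euler('xyz',[180,0,yaw],degrees=True)
    d=np.array(pos,float)-p
    print('turn',(R0.inv()*R1).as_rotvec().round(3),'shift cm turned',(R1.inv().apply(d)/10).round(2),'unturned',(R0.inv().apply(d)/10).round(2))
E
python3 - <<'E'
from h import *
go((430,200,230),174.15); go((413,-301,100),174.15,(430,200,230))
E
```

```text
turn [-0.001 -0.    -0.129] shift cm turned [-33.36 -32.72  -1.64] unturned [-37.29 -28.17  -1.62]
turn [-0.001 -0.    -0.129] shift cm turned [ -3.42 -50.01  13.  ] unturned [ -9.81 -49.15  13.04]
```

Emit:
move_arm(
  increments=[
    [[1, 0, 0, -0.2, 0, 0, -0.129], [1, -3.7, -3.6, -0.2, 0, 0, 0], [1, -3.7, -3.6, -0.2, 0, 0, 0], [1, -3.7, -3.6, -0.2, 0, 0, 0], [1, -3.7, -3.6, -0.2, 0, 0, 0], [1, -3.7, -3.6, -0.2, 0, 0, 0], [1, -3.7, -3.6, -0.2, 0, 0, 0], [1, -3.7, -3.6, -0.2, 0, 0, 0], [1, -3.7, -3.6, -0.2, 0, 0, 0], [1, -3.7, -3.6, 0, 0, 0, 0], [1, 0, 0, 0, 0, 0, 0]],
  ],
)

```text
time_s: 1.62
ee_pos: [440.9, 195.0, 231.6]
ee_rot: [180.0, 0.2, 174.6]
force: [-0.8, 0.2, -0.2]
gripper_width: 91.1
```

```bash
python3 -c "
from h import *
st();go((413,-301,100),174.15)"
```

```text
{'time_s': 1.625, 'qpos': [22.531, 9.155, 99.508, -0.066, 71.194, -62.021], 'ee_pos': [440.946, 194.979, 231.585], 'ee_rot': [179.989, 0.156, 174.574], 'force': [-0.815, 0.224, -0.249], 'gripper_width': 91.078}
turn [0.    0.003 0.007] shift cm turned [ -2.28 -49.62  13.16] unturned [ -1.87 -49.64  13.15]
```

Emit:
move_arm(
  increments=[
    [[1, -0.2, -5, 0.8, 0, 0.003, 0.007], [1, -0.2, -5, 1.3, 0, 0, 0], [1, -0.2, -5, 1.3, 0, 0, 0], [1, -0.2, -5, 1.3, 0, 0, 0], [1, -0.2, -5, 1.3, 0, 0, 0], [1, -0.2, -5, 1.3, 0, 0, 0], [1, -0.2, -5, 1.3, 0, 0, 0], [1, -0.2, -5, 1.3, 0, 0, 0], [1, -0.3, -5, 1.3, 0, 0, 0], [1, -0.3, -4.6, 1.5, 0, 0, 0], [1, 0, 0, 0, 0, 0, 0]],
  ],
)

```text
time_s: 3.0
ee_pos: [416.2, -303.9, 99.5]
ee_rot: [179.5, 0.3, 174.8]
force: [-0.4, 0.2, -0.6]
gripper_width: 91.5
```

Run:
```python
from h import *
st();go((413,-300.5,18),174.15)
f=grab('top'); save(f,'c3',(345,160,455,275),5)
```

```text
{'time_s': 3.0, 'qpos': [-37.761, 18.957, 106.938, 0.656, 54.125, -122.936], 'ee_pos': [416.232, -303.926, 99.452], 'ee_rot': [179.542, 0.27, 174.79], 'force': [-0.351, 0.219, -0.563], 'gripper_width': 91.547}
turn [0.008 0.005 0.011] shift cm turned [0.36 0.31 8.15] unturned [0.39 0.25 8.15]
```

View pics/c3.png

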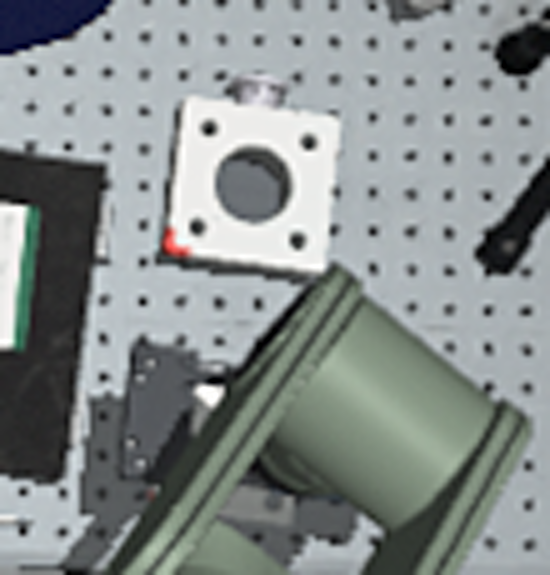

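Emit:
move_arm(
  increments=[
    [[1, 0.4, 0.3, 1.5, 0.008, 0.005, 0.011], [1, 0, 0, 1.5, 0, 0, 0], [1, 0, 0, 1.5, 0, 0, 0], [1, 0, 0, 1.5, 0, 0, 0], [1, 0, 0, 1, 0, 0, 0], [1, 0, 0, 0, 0, 0, 0]],
  ],
)

```text
time_s: 3.8
ee_pos: [415.4, -292.0, 29.2]
ee_rot: [179.9, 0.1, 174.7]
force: [-0.0, -0.1, 0.7]
gripper_width: 91.2
```

Run:
```python
from h import *
st();go((413,-300.5,18),174.15)
```

```text
{'time_s': 3.8, 'qpos': [-36.499, 23.526, 112.591, 0.219, 43.806, -121.358], 'ee_pos': [415.393, -291.954, 29.225], 'ee_rot': [179.911, 0.145, 174.701], 'force': [-0.008, -0.127, 0.705], 'gripper_width': 91.21}
turn [0.002 0.003 0.01 ] shift cm turned [ 0.15 -0.87  1.12] unturned [ 0.16 -0.87  1.12]
```

Emit:
move_arm(
  increments=[
    [[1, 0.15, -0.8, 0.6, 0.002, 0.003, 0.01], [1, 0, 0, 0.5, 0, 0, 0], [1, 0, 0, 0, 0, 0, 0], [1, 0, 0, 0, 0, 0, 0], [1, 0, 0, 0, 0, 0, 0]],
  ],
)

```text
time_s: 4.42
ee_pos: [414.0, -300.9, 18.8]
ee_rot: [-179.9, 0.1, 174.1]
force: [0.0, 1.1, 0.2]
gripper_width: 91.3
```

Run:
```python
from h import *
st();go((413,-300.5,18),174.15)
```

```text
{'time_s': 4.425, 'qpos': [-37.274, 24.646, 112.7, -0.064, 42.505, -121.315], 'ee_pos': [413.98, -300.937, 18.767], 'ee_rot': [-179.885, 0.105, 174.088], 'force': [0.01, 1.136, 0.229], 'gripper_width': 91.272}
turn [-0.002  0.002 -0.001] shift cm turned [0.1  0.03 0.08] unturned [0.1  0.03 0.08]
```

Good. Close and lift.

Emit:
move_arm(
  force=40,
  increments=[
    [[0, 0, 0, 0, 0, 0, 0], [0, 0, 0, 0, 0, 0, 0], [0, 0, 0, 0, 0, 0, 0], [0, 0, 0, 0, 0, 0, 0], [0, 0, 0, 0, 0, 0, 0], [0, 0, 0, 0, 0, 0, 0], [0, 0, 0, 0, 0, 0, 0], [0, 0, 0, 0, 0, 0, 0]],
  ],
)

```text
time_s: 5.42
ee_pos: [414.3, -301.4, 19.1]
ee_rot: [-179.8, 0.2, 174.1]
force: [-0.8, -1.3, -0.9]
gripper_width: 14.0
```

Run:
```python
from h import *
st();go((413,-300.5,118),174.15)
```

```text
{'time_s': 5.425, 'qpos': [-37.277, 24.617, 112.675, -0.105, 42.472, -121.315], 'ee_pos': [414.295, -301.412, 19.137], 'ee_rot': [-179.816, 0.164, 174.117], 'force': [-0.812, -1.269, -0.851], 'gripper_width': 14.03}
turn [-0.003  0.003 -0.001] shift cm turned [ 0.14  0.08 -9.89] unturned [ 0.11  0.05 -9.89]
```

Emit:
move_arm(
  increments=[
    [[0, 0, 0, -2, 0, 0, 0], [0, 0, 0, -3, 0, 0, 0], [0, 0, 0, -3, 0, 0, 0], [0, 0, 0, -2, 0, 0, 0.01], [0, -3, -0.7, 0, 0, 0, 0], [0, -4, -0.7, 0, 0, 0, 0], [0, -4, -0.6, 0, 0, 0, 0], [0, -4, -0.6, 0, 0, 0, 0], [0, -1, 0, 0, 0, 0, 0], [0, 0, 0, 0, 0, 0, 0], [0, 0, 0, 0, 0, 0, 0]],
  ],
)

```text
time_s: 6.8
ee_pos: [566.1, -340.4, 111.4]
ee_rot: [179.5, -1.1, 173.4]
force: [-0.4, 0.3, -3.8]
gripper_width: 13.9
```

Run:
```python
from h import *
st();go((578,-310.4,90),173.48)
f=grab('top'); save(f,'c4',(345,150,455,265),5)
```

```text
{'time_s': 6.8, 'qpos': [-32.037, 30.673, 84.827, 0.042, 65.696, -115.482], 'ee_pos': [566.058, -340.395, 111.439], 'ee_rot': [179.451, -1.064, 173.433], 'force': [-0.43, 0.255, -3.814], 'gripper_width': 13.86}
turn [ 0.01  -0.019 -0.001] shift cm turned [-0.85  3.12  2.14] unturned [-0.88  3.1   2.16]
```

View pics/c4.png

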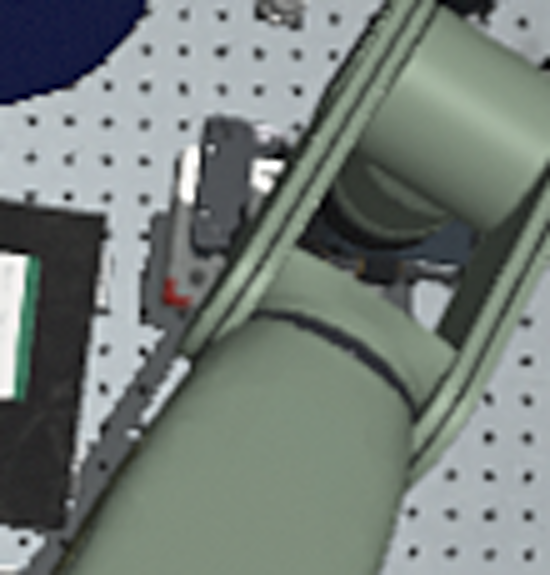

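Emit:
move_arm(
  increments=[
    [[0, -0.4, 1.5, 0.5, 0.01, -0.019, -0.001], [0, -0.4, 1.6, 0.5, 0, 0, 0], [0, 0, 0, 0.5, 0, 0, 0], [0, 0, 0, 0, 0, 0, 0], [0, 0, 0, 0, 0, 0, 0], [0, 0, 0, 0, 0, 0, 0]],
  ],
)

```text
time_s: 7.6
ee_pos: [575.1, -310.5, 97.1]
ee_rot: [-179.9, -0.0, 173.4]
force: [0.4, 0.6, -3.4]
gripper_width: 13.6
```

Run:
```python
from h import *
st();go((578,-310.4,75),173.48)
```

```text
{'time_s': 7.6, 'qpos': [-29.328, 30.191, 87.982, -0.098, 61.795, -112.659], 'ee_pos': [575.119, -310.5, 97.067], 'ee_rot': [-179.908, -0.004, 173.377], 'force': [0.426, 0.612, -3.385], 'gripper_width': 13.57}
turn [-0.002 -0.    -0.002] shift cm turned [-0.29  0.04  2.21] unturned [-0.29  0.05  2.21]
```

Emit:
move_arm(
  increments=[
    [[0, -0.25, 0, 0.5, -0.002, 0, -0.002], [0, 0, 0, 1, 0, 0, 0], [0, 0, 0, 1, 0, 0, 0], [0, 0, 0, 0, 0, 0, 0], [0, 0, 0, 0, 0, 0, 0], [0, 0, 0, 0, 0, 0, 0]],
  ],
)

```text
time_s: 8.35
ee_pos: [577.5, -311.2, 69.7]
ee_rot: [180.0, -0.1, 173.5]
force: [0.5, -0.9, -3.8]
gripper_width: 13.7
```

Run:
```python
from h import *
st();go((578,-310.4,58),173.48)
```

```text
{'time_s': 8.35, 'qpos': [-29.337, 31.888, 89.293, 0.026, 58.886, -112.818], 'ee_pos': [577.517, -311.238, 69.669], 'ee_rot': [179.954, -0.053, 173.468], 'force': [0.527, -0.883, -3.775], 'gripper_width': 13.704}
turn [ 0.001 -0.001 -0.   ] shift cm turned [-0.04  0.09  1.17] unturned [-0.04  0.09  1.17]
```

Emit:
move_arm(
  increments=[
    [[0, -0.03, 0.06, 0.3, 0, 0, 0], [0, 0, 0, 0.3, 0, 0, 0], [0, 0, 0, 0.3, 0, 0, 0], [0, 0, 0, 0, 0, 0, 0], [0, 0, 0, 0, 0, 0, 0]],
  ],
)

```text
time_s: 8.98
ee_pos: [578.7, -311.2, 64.1]
ee_rot: [-180.0, 0.1, 173.5]
force: [-1.0, 0.1, -3.4]
gripper_width: 13.6
```

Run:
```python
from h import *
st();go((578,-310.4,58),173.48)
```

```text
{'time_s': 8.975, 'qpos': [-29.278, 32.177, 89.677, 0.014, 57.995, -112.769], 'ee_pos': [578.678, -311.182, 64.064], 'ee_rot': [-179.953, 0.144, 173.484], 'force': [-1.036, 0.122, -3.355], 'gripper_width': 13.635}
turn [-0.001  0.003  0.   ] shift cm turned [0.08 0.07 0.61] unturned [0.08 0.07 0.61]
```

Emit:
move_arm(
  increments=[
    [[0, 0.05, 0.05, 0.3, 0, 0, 0], [0, 0, 0, 0.3, 0, 0, 0], [0, 0, 0, 0.3, 0, 0, 0], [0, 0, 0, 0.1, 0, 0, 0], [0, 0, 0, 0, 0, 0, 0]],
  ],
)

```text
time_s: 9.6
ee_pos: [578.7, -311.2, 63.9]
ee_rot: [-179.8, 0.4, 173.5]
force: [-2.0, 1.4, -0.4]
gripper_width: 13.4
```

Run:
```python
from h import *
st();go((578,-310.4,58),173.48)
```

```text
{'time_s': 9.6, 'qpos': [-29.279, 32.06, 89.926, 0.007, 57.588, -112.794], 'ee_pos': [578.684, -311.232, 63.93], 'ee_rot': [-179.841, 0.395, 173.512], 'force': [-2.044, 1.398, -0.39], 'gripper_width': 13.416}
turn [-0.003  0.007  0.001] shift cm turned [0.08 0.07 0.59] unturned [0.08 0.08 0.59]
```

Emit:
move_arm(
  increments=[
    [[0, 0.2, 0.15, 0.1, 0, 0, 0], [0, 0, 0, 0.2, 0, 0, 0], [0, 0, 0, 0.2, 0, 0, 0], [0, 0, 0, 0.1, 0, 0, 0]],
  ],
)

```text
time_s: 10.1
ee_pos: [578.7, -311.3, 63.5]
ee_rot: [-179.6, 0.8, 173.5]
force: [-3.2, 1.2, 7.2]
gripper_width: 13.9
```

Run:
```python
from h import *
st();print(np.round(monitor.state()['torque'],2))
f=grab('scene'); save(f,'s1',(280,130,400,200),6)
```

```text
{'time_s': 10.1, 'qpos': [-29.257, 31.894, 90.32, -0.047, 56.939, -112.751], 'ee_pos': [578.712, -311.274, 63.518], 'ee_rot': [-179.635, 0.766, 173.521], 'force': [-3.151, 1.249, 7.15], 'gripper_width': 13.912}
[0.43 0.55 0.04]
```

View pics/s1.png

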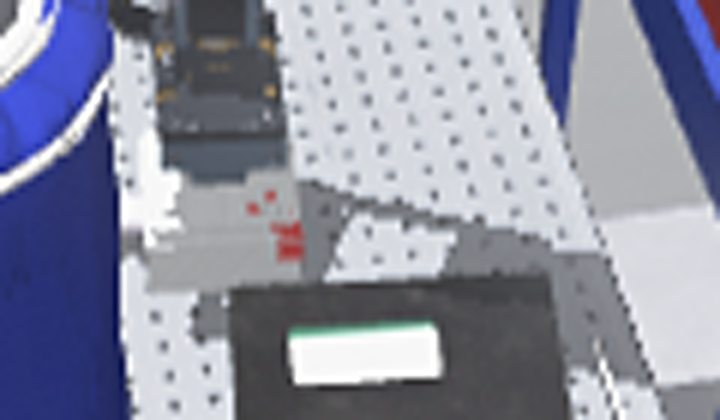

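Emit:
move_arm(
  increments=[
    [[0, 0, 0, -0.3, -0.005, 0.013, 0], [0, 0.2, 0.13, 0, 0, 0, 0], [0, 0, 0, 0, 0, 0, 0], [0, 0, 0, 0, 0, 0, 0], [0, 0, 0, 0, 0, 0, 0]],
  ],
)

```text
time_s: 10.78
ee_pos: [575.5, -308.7, 64.0]
ee_rot: [180.0, -0.3, 173.5]
force: [-0.2, 1.2, -1.3]
gripper_width: 13.8
```

Run:
```python
from h import *
st();print(np.round(monitor.state()['torque'],2));go((576.6,-310,64),173.48)
```

```text
{'time_s': 10.775, 'qpos': [-29.19, 32.058, 89.924, -0.067, 58.27, -112.678], 'ee_pos': [575.514, -308.725, 63.955], 'ee_rot': [179.955, -0.255, 173.523], 'force': [-0.217, 1.235, -1.266], 'gripper_width': 13.756}
[0.08 0.1  0.03]
turn [ 0.001 -0.004  0.001] shift cm turned [-0.12 -0.11 -0.  ] unturned [-0.12 -0.11 -0.01]
```

Emit:
move_arm(
  increments=[
    [[0, -0.12, -0.1, -0.1, 0.001, -0.004, 0], [0, 0, 0, 0, 0, 0, 0], [0, 0, 0, 0.2, 0, 0, 0], [0, 0, 0, 0.3, 0, 0, 0], [0, 0, 0, 0.2, 0, 0, 0], [0, 0, 0, 0, 0, 0, 0]],
  ],
)

```text
time_s: 11.52
ee_pos: [576.7, -310.0, 64.2]
ee_rot: [-179.9, 0.1, 173.5]
force: [-0.7, -0.7, -3.2]
gripper_width: 13.9
```

Run:
```python
from h import *
st();print(np.round(monitor.state()['torque'],2));go((576.6,-310,58),173.48)
```

```text
{'time_s': 11.525, 'qpos': [-29.266, 31.996, 89.999, 0.003, 57.87, -112.796], 'ee_pos': [576.738, -309.995, 64.226], 'ee_rot': [-179.95, 0.126, 173.529], 'force': [-0.696, -0.73, -3.221], 'gripper_width': 13.878}
[-0.01 -0.03  0.  ]
turn [-0.001  0.002  0.001] shift cm turned [ 0.01 -0.    0.62] unturned [ 0.02 -0.    0.62]
```

Exactly on the target and not yet in contact; lower.

Emit:
move_arm(
  increments=[
    [[0, 0, 0, 0.2, 0, 0, 0], [0, 0, 0, 0.3, 0, 0, 0], [0, 0, 0, 0.3, 0, 0, 0], [0, 0, 0, 0.2, 0, 0, 0], [0, 0, 0, 0, 0, 0, 0]],
  ],
)

```text
time_s: 12.15
ee_pos: [577.0, -310.3, 64.0]
ee_rot: [-179.9, 0.3, 173.5]
force: [-0.7, 0.5, -3.6]
gripper_width: 13.7
```

Run:
```python
from h import *
st();print(np.round(monitor.state()['torque'],2));go((576.6,-310,58),173.48)
```

```text
{'time_s': 12.15, 'qpos': [-29.286, 31.936, 90.145, 0.024, 57.575, -112.847], 'ee_pos': [576.968, -310.271, 64.038], 'ee_rot': [-179.885, 0.325, 173.549], 'force': [-0.668, 0.507, -3.552], 'gripper_width': 13.68}
[ 0.09  0.07 -0.02]
turn [-0.002  0.006  0.001] shift cm turned [0.04 0.02 0.6 ] unturned [0.04 0.02 0.6 ]
```

Emit:
move_arm(
  increments=[
    [[0, 0, 0, -0.2, -0.002, 0.006, 0], [0, 0.15, 0.1, 0, 0, 0, 0], [0, 0, 0, 0, 0, 0, 0], [0, 0, 0, 0.2, 0, 0, 0], [0, 0, 0, 0.3, 0, 0, 0], [0, 0, 0, 0.3, 0, 0, 0], [0, 0, 0, 0.3, 0, 0, 0], [0, 0, 0, 0, 0, 0, 0]],
  ],
)

```text
time_s: 13.15
ee_pos: [575.5, -309.2, 64.4]
ee_rot: [-180.0, 0.1, 173.6]
force: [-0.2, -0.9, -4.4]
gripper_width: 13.7
```

Run:
```python
from h import *
st();print(np.round(monitor.state()['torque'],2));go((576.6,-310,58),173.48)
```

```text
{'time_s': 13.15, 'qpos': [-29.253, 31.885, 90.177, -0.011, 57.846, -112.799], 'ee_pos': [575.453, -309.197, 64.431], 'ee_rot': [-179.955, 0.082, 173.551], 'force': [-0.186, -0.939, -4.382], 'gripper_width': 13.659}
[-0.    0.   -0.01]
turn [-0.001  0.001  0.001] shift cm turned [-0.12 -0.07  0.64] unturned [-0.12 -0.07  0.64]
```

Emit:
move_arm(
  increments=[
    [[0, 0, 0, 0.3, 0, 0, 0], [0, 0, 0, 0.3, 0, 0, 0], [0, 0, 0, 0.3, 0, 0, 0], [0, 0, 0, 0.3, 0, 0, 0], [0, 0, 0, 0, 0, 0, 0]],
  ],
)

```text
time_s: 13.78
ee_pos: [575.9, -309.6, 64.2]
ee_rot: [-179.9, 0.3, 173.6]
force: [0.4, 0.1, -3.9]
gripper_width: 14.0
```

Run:
```python
from h import *
st();print(np.round(monitor.state()['torque'],2));go((576.6,-310,58),173.48)
```

```text
{'time_s': 13.775, 'qpos': [-29.27, 31.827, 90.331, 0.002, 57.485, -112.838], 'ee_pos': [575.948, -309.615, 64.182], 'ee_rot': [-179.863, 0.33, 173.567], 'force': [0.426, 0.141, -3.861], 'gripper_width': 14.004}
[-0.07 -0.03 -0.04]
turn [-0.002  0.006  0.002] shift cm turned [-0.07 -0.03  0.62] unturned [-0.07 -0.03  0.62]
```

Run:
```python
from h import *
f=grab('scene'); b=(300,150,345,184); 
save(f,'s2',b,16)
def loc(c,yaw,p):
    a=np.radians(yaw); return [c[0]+np.cos(a)*p[0]-np.sin(a)*p[1],c[1]+np.sin(a)*p[0]+np.cos(a)*p[1],p[2]]
def px(p): q=proj(f,p); return ((q-[b[0],b[1]]+.5)*16-.5).round(0).tolist()
for nm,p in dict(BLtop=(-50,50,45),TLtop=(50,50,45),BLbot=(-50,50,0),BRtop=(-50,-50,45)).items(): print('cham',nm,px(loc((577,-310.2),-6.5,p)))
for nm,p in dict(BLt=(-45,45,8),BLb=(-45,45,0),TLb=(45,45,0),TLt=(45,45,8)).items(): print('cov',nm,px(loc((575,-309.6),-6.45,(p[0],p[1],p[2]+51))))
np.save('sc2.npy',f,allow_pickle=True)
```

```text
cham BLtop [492.0, 317.0]
cham TLtop [72.0, 338.0]
cham BLbot [492.0, 446.0]
cham BRtop [463.0, 26.0]
cov BLt [479.0, 262.0]
cov BLb [479.0, 286.0]
cov TLb [100.0, 305.0]
cov TLt [99.0, 281.0]
```

View pics/s2.png

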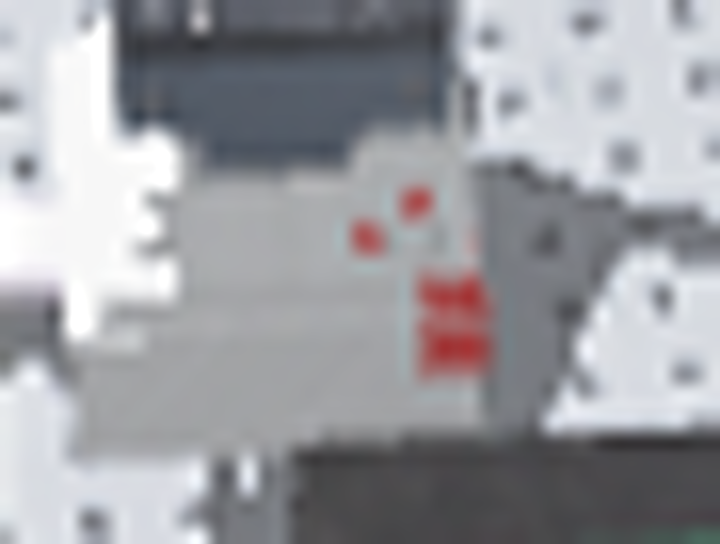

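Emit:
move_arm(
  increments=[
    [[0, 0, 0, -0.2, -0.002, 0.006, 0], [0, -0.3, 0, 0, 0, 0, 0], [0, 0, 0, 0, 0, 0, 0], [0, 0, 0, 0, 0, 0, 0]],
  ],
)

```text
time_s: 14.32
ee_pos: [579.5, -310.3, 63.9]
ee_rot: [-180.0, -0.1, 173.6]
force: [-1.6, 0.5, 0.5]
gripper_width: 14.0
```

Run:
```python
from h import *
st();go((579,-309.8,64),173.48)
```

```text
{'time_s': 14.325, 'qpos': [-29.148, 32.325, 89.424, -0.046, 58.338, -112.691], 'ee_pos': [579.531, -310.293, 63.874], 'ee_rot': [-179.998, -0.096, 173.567], 'force': [-1.594, 0.547, 0.482], 'gripper_width': 13.974}
turn [-0.    -0.002  0.002] shift cm turned [ 0.06  0.04 -0.01] unturned [ 0.06  0.04 -0.01]
```

Emit:
move_arm(
  increments=[
    [[0, 0.03, 0.04, 0.3, 0, 0, 0], [0, 0, 0, 0.4, 0, 0, 0], [0, 0, 0, 0.4, 0, 0, 0], [0, 0, 0, 0.4, 0, 0, 0]],
  ],
)

```text
time_s: 14.82
ee_pos: [579.7, -310.8, 63.2]
ee_rot: [-179.8, 0.2, 173.6]
force: [-5.6, 2.1, 17.8]
gripper_width: 13.8
```

Run:
```python
from h import *
st();go((579,-309.8,58),173.48);print(np.round(monitor.state()['torque'],2))
```

```text
{'time_s': 14.825, 'qpos': [-29.165, 32.217, 89.737, -0.069, 57.757, -112.736], 'ee_pos': [579.733, -310.764, 63.248], 'ee_rot': [-179.834, 0.244, 173.608], 'force': [-5.611, 2.148, 17.783], 'gripper_width': 13.809}
turn [-0.003  0.004  0.002] shift cm turned [0.08 0.09 0.52] unturned [0.09 0.09 0.52]
[1.02 1.12 0.12]
```

Emit:
move_arm(
  increments=[
    [[0, 0.1, 0, -0.1, -0.003, 0.004, 0], [0, 0, -0.1, 0.15, 0, 0, 0], [0, 0, -0.15, 0.2, 0, 0, 0], [0, 0, -0.15, 0.2, 0, 0, 0], [0, 0, -0.15, 0.25, 0, 0, 0], [0, 0, -0.15, 0.25, 0, 0, 0]],
  ],
)

```text
time_s: 15.58
ee_pos: [578.4, -314.6, 57.8]
ee_rot: [179.7, 0.1, 173.5]
force: [-5.1, 10.9, 22.4]
gripper_width: 13.8
```

Run:
```python
from h import *
st();go((579,-309.8,58),173.48);print(np.round(monitor.state()['torque'],2))
```

```text
{'time_s': 15.575, 'qpos': [-29.721, 32.742, 89.634, 0.406, 57.709, -113.483], 'ee_pos': [578.368, -314.623, 57.839], 'ee_rot': [179.651, 0.058, 173.544], 'force': [-5.122, 10.921, 22.417], 'gripper_width': 13.836}
turn [0.006 0.001 0.001] shift cm turned [-0.01  0.49 -0.02] unturned [-0.01  0.49 -0.01]
[1.45 0.83 0.17]
```

Emit:
move_arm(
  increments=[
    [[0, 0, 0.15, 0, 0.006, 0, 0], [0, 0, 0, 0, 0, 0, 0], [0, 0, 0, 0, 0, 0, 0]],
  ],
)

```text
time_s: 15.95
ee_pos: [578.6, -312.9, 57.9]
ee_rot: [180.0, 0.1, 173.5]
force: [-1.5, 1.1, 3.6]
gripper_width: 13.9
```

Run:
```python
from h import *
st();go((578.5,-312.5,58),173.48);print(np.round(monitor.state()['torque'],2))
```

```text
{'time_s': 15.95, 'qpos': [-29.426, 32.629, 89.838, 0.042, 57.487, -112.997], 'ee_pos': [578.568, -312.916, 57.93], 'ee_rot': [179.986, 0.056, 173.549], 'force': [-1.462, 1.115, 3.587], 'gripper_width': 13.888}
turn [0.    0.001 0.001] shift cm turned [ 0.01  0.04 -0.01] unturned [ 0.01  0.04 -0.01]
[0.26 0.01 0.02]
```

Emit:
move_arm(
  increments=[
    [[1, 0, 0, 0, 0, 0, 0], [1, 0, 0, 0, 0, 0, 0], [1, 0, 0, 0, 0, 0, 0], [1, 0, 0, 0, 0, 0, 0], [1, 0, 0, 0, 0, 0, 0], [1, 0, 0, -2, 0, 0, 0], [1, 0, 0, -3, 0, 0, 0], [1, 0, 0, -4, 0, 0, 0], [1, 0, 0, -4, 0, 0, 0], [1, 2, 2, -2, 0, 0, 0], [1, 2, 4, 0, 0, 0, 0], [1, 2, 5, 0, 0, 0, 0]],
  ],
)

```text
time_s: 17.45
ee_pos: [531.4, -198.3, 210.8]
ee_rot: [-179.9, 0.1, 173.3]
force: [0.4, 0.3, -0.4]
gripper_width: 91.3
```

Run:
```python
from h import *
st();go((410,150,210),178)
```

```text
{'time_s': 17.45, 'qpos': [-21.612, 17.646, 91.092, -0.035, 71.115, -104.865], 'ee_pos': [531.354, -198.348, 210.767], 'ee_rot': [-179.931, 0.133, 173.264], 'force': [0.44, 0.277, -0.429], 'gripper_width': 91.294}
turn [-0.001  0.002 -0.083] shift cm turned [13.34 34.39  0.08] unturned [16.14 33.17 -0.  ]
```

Emit:
move_arm(
  increments=[
    [[1, 2, 2, 0, 0, 0, -0.083], [1, 2, 4, 0, 0, 0, 0], [1, 2, 5, 0, 0, 0, 0], [1, 2, 5, 0, 0, 0, 0], [1, 2, 5, 0, 0, 0, 0], [1, 2, 5, 0, 0, 0, 0], [1, 1, 5, 0, 0, 0, 0], [1, 0, 3.3, 0, 0, 0, 0], [1, 0, 0, 0, 0, 0, 0], [1, 0, 0, 0, 0, 0, 0]],
  ],
)

```text
time_s: 18.7
ee_pos: [408.3, 162.7, 212.2]
ee_rot: [-180.0, 0.6, 178.4]
force: [-0.5, -0.3, -0.4]
gripper_width: 91.5
```

Run:
```python
from h import *
st()
f=grab('top'); np.save('top1.npy',f,allow_pickle=True)
a=f['color'][:,:,::-1]
c1=cv2.resize(a[170:222,365:425],None,fx=10,fy=10,interpolation=cv2.INTER_CUBIC)
c2=cv2.resize(a[228:262,180:310],(600,157),interpolation=cv2.INTER_CUBIC)
cv2.imwrite('pics/c5.png',np.vstack([c1[:440],c2]))
P=cloud(f); print(np.nanmedian(P[188:194,384:390].reshape(-1,3),0))
```

```text
{'time_s': 18.7, 'qpos': [20.395, 5.816, 106.436, -0.23, 67.231, -67.877], 'ee_pos': [408.283, 162.742, 212.171], 'ee_rot': [-179.998, 0.559, 178.359], 'force': [-0.517, -0.299, -0.386], 'gripper_width': 91.468}
[ 594.14114649 -281.39150625   53.42068861]
```

View pics/c5.png

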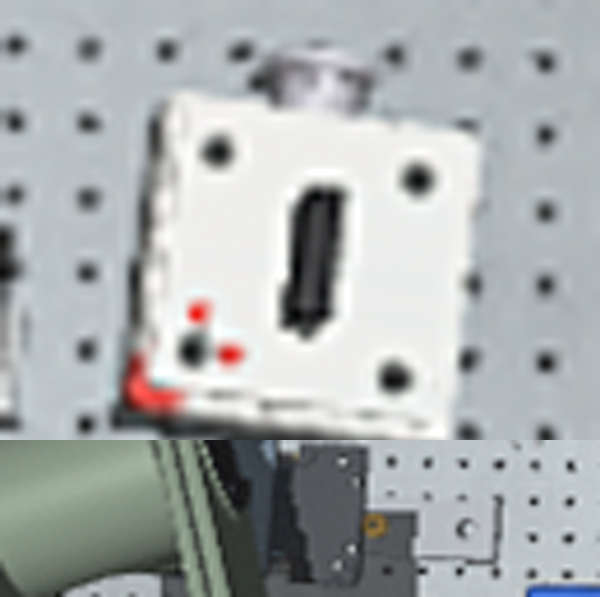

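Run:
```python
from h import *
f=np.load('top1.npy',allow_pickle=True).item()
px=[(218,152),(418,180),(395,378),(193,350)]
r=fit(f,px,(365,170),10,53,SQ*32);print(r)
for u,v in px: print(ray(f,365+(u+.5)/10-.5,170+(v+.5)/10-.5,53).round(1))
```

```text
(array([ 577. , -309.1]), np.float64(-6.52), [[-0.1, -0.1], [-0.1, 0.0], [0.2, -0.0], [0.0, 0.1]])
[ 612.3 -281.    53. ]
[ 605.1 -344.4   53. ]
[ 541.7 -337.2   53. ]
[ 548.9 -273.6   53. ]
```

Run:
```python
from h import *
g=grab('scene')
def orange(im):
    a=im.astype(int); m=(a[...,0]>150)&(a[...,2]<90)&(a[...,1]<150)&(a[...,1]>50)
    k,l,s,c=cv2.connectedComponentsWithStats(m.astype('uint8')); return [(s[i][4],c[i].round(1).tolist()) for i in range(1,k) if s[i][4]>5 and 370<c[i][0]<440 and 230<c[i][1]<320]
print(orange(cv2.imread('pics/scene0.png')[:,:,::-1]),orange(g['color']),proj(g,(413.5,308,63)))
def brass(im):
    a=im.astype(int); m=(a[...,0]>170)&(a[...,1]>130)&(a[...,2]<110)
    k,l,s,c=cv2.connectedComponentsWithStats(m.astype('uint8')); return [(s[i][4],c[i].round(1).tolist()) for i in range(1,k) if s[i][4]>3 and 350<c[i][0]<440 and 200<c[i][1]<320]
print(brass(cv2.imread('pics/scene0.png')[:,:,::-1]),proj(g,(409.5,166.4,47)),proj(g,(408.2,106.6,47)))
go((408.5,308,110),180)
```

```text
[(np.int32(13), [404.2, 297.5])] [(np.int32(14), [387.1, 242.4]), (np.int32(11), [392.1, 258.1]), (np.int32(20), [404.1, 297.1])] [405.02075342 294.66545515]
[(np.int32(9), [386.9, 243.1])] [392.42357986 257.13210701] [387.76759016 241.80088022]
turn [ 0.    0.01 -0.03] shift cm turned [-0.   14.56 10.21] unturned [ 0.54 14.55 10.21]
```

Emit:
move_arm(
  increments=[
    [[0.7, 0, 2, 1, 0, 0.01, -0.03], [0.7, 0, 4, 2, 0, 0, 0], [0.7, 0, 4, 3, 0, 0, 0], [0.7, 0, 3.5, 3, 0, 0, 0], [0.7, 0, 0, 0, 0, 0, 0], [0.7, 0, 0, 0, 0, 0, 0], [0.7, 0, 0, 0, 0, 0, 0]],
  ],
)

```text
time_s: 19.68
ee_pos: [411.7, 300.8, 118.2]
ee_rot: [180.0, 0.0, 179.8]
force: [0.5, -0.5, -0.2]
gripper_width: 64.0
```

Run:
```python
from h import *
st();go((408.5,307,54),180)
```

```text
{'time_s': 19.675, 'qpos': [34.853, 17.304, 106.244, 0.021, 56.43, -54.95], 'ee_pos': [411.697, 300.839, 118.204], 'ee_rot': [179.973, 0.008, 179.791], 'force': [0.49, -0.492, -0.198], 'gripper_width': 63.988}
turn [ 0.     0.    -0.004] shift cm turned [0.32 0.62 6.42] unturned [0.32 0.61 6.42]
```

Emit:
move_arm(
  increments=[
    [[0.7, 0.3, 0.6, 0.8, 0, 0, 0], [0.7, 0, 0, 1.5, 0, 0, 0], [0.7, 0, 0, 1.5, 0, 0, 0], [0.7, 0, 0, 1.5, 0, 0, 0], [0.7, 0, 0, 0.8, 0, 0, 0], [0.7, 0, 0, 0, 0, 0, 0], [0.7, 0, 0, 0, 0, 0, 0], [0.7, 0, 0, 0, 0, 0, 0]],
  ],
)

```text
time_s: 20.68
ee_pos: [409.4, 305.6, 55.1]
ee_rot: [179.9, 0.2, 179.6]
force: [1.1, 0.2, -1.0]
gripper_width: 64.1
```

Run:
```python
from h import *
st();go((408.5,307,54),180)
```

```text
{'time_s': 20.675, 'qpos': [35.45, 21.654, 110.712, 0.006, 47.429, -54.173], 'ee_pos': [409.351, 305.59, 55.06], 'ee_rot': [179.876, 0.165, 179.619], 'force': [1.094, 0.229, -1.015], 'gripper_width': 64.114}
turn [ 0.002  0.003 -0.007] shift cm turned [0.09 0.14 0.11] unturned [0.09 0.14 0.11]
```

Emit:
move_arm(
  force=25,
  increments=[
    [[0, 0.08, 0, 0.1, 0, 0.003, -0.007], [0, 0, 0, 0, 0, 0, 0], [0, 0, 0, 0, 0, 0, 0], [0, 0, 0, 0, 0, 0, 0], [0, 0, 0, 0, 0, 0, 0], [0, 0, 0, 0, 0, 0, 0], [0, 0, 0, 0, 0, 0, 0]],
  ],
)

```text
time_s: 21.55
ee_pos: [409.0, 306.1, 54.9]
ee_rot: [179.8, 0.1, -179.9]
force: [-0.3, -0.2, 0.4]
gripper_width: 15.2
```

Run:
```python
from h import *
st();go((408.5,307,110),180)
g=grab('top'); save(g,'c6',(175,225,245,265),8)
```

```text
{'time_s': 21.55, 'qpos': [35.441, 21.679, 110.703, 0.156, 47.44, -54.716], 'ee_pos': [409.016, 306.058, 54.885], 'ee_rot': [179.803, 0.08, -179.948], 'force': [-0.327, -0.165, 0.362], 'gripper_width': 15.21}
turn [0.003 0.001 0.001] shift cm turned [ 0.05  0.09 -5.51] unturned [ 0.04  0.11 -5.51]
```

Emit:
move_arm(
  increments=[
    [[0, 0, 0, -1.5, 0, 0, 0], [0, 0, 0, -2.5, 0, 0, 0], [0, 0, 0, -3, 0, 0, 0], [0, 0, 0, -3, 0, 0, 0], [0, 0, -2, -1.5, 0, 0, 0], [0, 0, -4, 0, 0, 0, 0], [0, 0, -5, 0, 0, 0, 0], [0, 0, -5, 0, 0, 0, 0], [0, 0, -5, 0, 0, 0, 0], [0, 0, -5, 0, 0, 0, 0], [0, 0, -5, 0, 0, 0, 0], [0, 0, -5, 0, 0, 0, 0]],
  ],
)

```text
time_s: 23.1
ee_pos: [403.4, -70.2, 176.7]
ee_rot: [-179.9, -0.0, -179.6]
force: [0.8, -0.5, -0.2]
gripper_width: 15.2
```

Run:
```python
from h import *
st();go((544.3,-277.5,160),174)
g=grab('scene'); save(g,'s3',(340,160,500,280),4)
```

```text
{'time_s': 23.1, 'qpos': [-11.416, 5.112, 112.793, -0.092, 62.11, -101.786], 'ee_pos': [403.449, -70.223, 176.656], 'ee_rot': [-179.923, -0.031, -179.587], 'force': [0.834, -0.494, -0.222], 'gripper_width': 15.223}
turn [-0.001 -0.     0.112] shift cm turned [-16.17 -19.14   1.67] unturned [-13.94 -20.83   1.69]
```

View pics/s3.png

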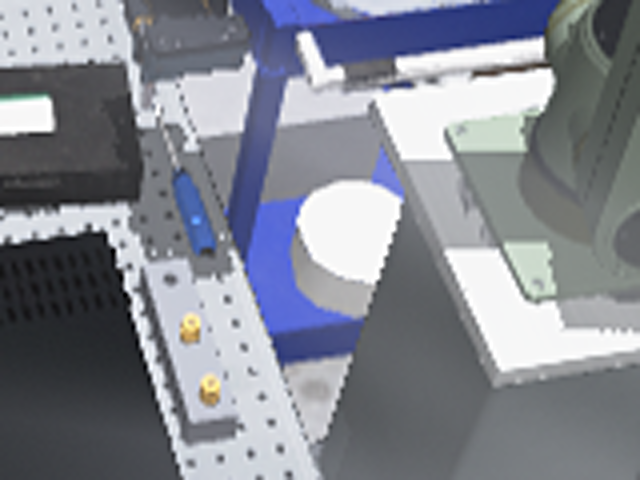

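Emit:
move_arm(
  increments=[
    [[0, -1, -2, 0, 0, 0, 0.112], [0, -2.5, -3, 0, 0, 0, 0], [0, -3, -3, 0, 0, 0, 0], [0, -3, -3, 0, 0, 0, 0], [0, -3, -3, 0, 0, 0, 0], [0, -2, -3, 0.5, 0, 0, 0], [0, -0.5, -1, 0.5, 0, 0, 0], [0, 0, 0, 0, 0, 0, 0], [0, 0, 0, 0, 0, 0, 0], [0, 0, 0, 0, 0, 0, 0]],
  ],
)

```text
time_s: 24.4
ee_pos: [523.0, -279.2, 166.0]
ee_rot: [-179.8, -0.8, 173.1]
force: [-0.8, 0.2, -0.9]
gripper_width: 15.4
```

Run:
```python
from h import *
st();go((544.3,-277.5,115),174)
g=grab('scene'); save(g,'s4',(290,110,370,185),8); np.save('sc4.npy',g,allow_pickle=True)
```

```text
{'time_s': 24.4, 'qpos': [-28.908, 22.148, 90.961, -0.564, 67.563, -111.806], 'ee_pos': [523.036, -279.178, 165.966], 'ee_rot': [-179.768, -0.818, 173.116], 'force': [-0.833, 0.249, -0.931], 'gripper_width': 15.431}
turn [-0.004 -0.014 -0.015] shift cm turned [-2.1   0.39  5.1 ] unturned [-2.16  0.44  5.06]
```

View pics/s4.png

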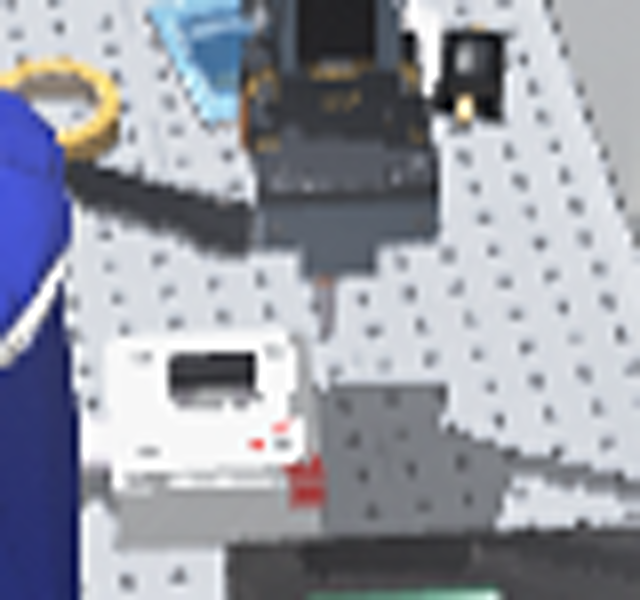

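Run:
```python
from h import *
f=np.load('sc4.npy',allow_pickle=True).item()
r=lambda u,v,z:ray(f,290+(u+.5)/8-.5,110+(v+.5)/8-.5,z).round(1)
print('nose',r(327,336,117),'hole0',r(283,442,53),'cover dots center')
print([r(u,v,53) for u,v in((143,356),(274,350),(283,442),(148,451))])
```

```text
nose [ 528.7 -276.4  117. ] hole0 [ 550.2 -274.6   53. ] cover dots center
[array([ 607.1, -344.9,   53. ]), array([ 543.4, -337.4,   53. ]), array([ 550.2, -274.6,   53. ]), array([ 614.5, -280.4,   53. ])]
```

Emit:
move_arm(
  increments=[
    [[0, -1, 0.2, 0.5, -0.004, -0.014, -0.015], [0, -1.1, 0.1, 1.2, 0, 0, 0], [0, 0, 0, 1.5, 0, 0, 0], [0, 0, 0, 1.5, 0, 0, 0], [0, 0, 0, 0, 0, 0, 0], [0, 0, 0, 0, 0, 0, 0], [0, 0, 0, 0, 0, 0, 0]],
  ],
)

```text
time_s: 25.32
ee_pos: [545.4, -277.2, 114.9]
ee_rot: [179.9, -0.0, 174.1]
force: [-0.7, -0.6, -0.4]
gripper_width: 15.6
```

Run:
```python
from h import *
st();go((544.3,-277.5,107),174)
```

```text
{'time_s': 25.325, 'qpos': [-28.034, 25.877, 92.797, 0.043, 61.387, -112.18], 'ee_pos': [545.43, -277.151, 114.899], 'ee_rot': [179.942, -0.043, 174.125], 'force': [-0.718, -0.614, -0.414], 'gripper_width': 15.631}
turn [ 0.001 -0.001  0.002] shift cm turned [ 0.11 -0.05  0.79] unturned [ 0.11 -0.05  0.79]
```

Emit:
move_arm(
  increments=[
    [[0, 0.1, 0, 0.3, 0, 0, 0], [0, 0, 0, 0.5, 0, 0, 0], [0, 0, 0, 0.5, 0, 0, 0], [0, 0, 0, 0.5, 0, 0, 0], [0, 0, 0, 0, 0, 0, 0], [0, 0, 0, 0, 0, 0, 0]],
  ],
)

```text
time_s: 26.08
ee_pos: [544.6, -277.3, 96.5]
ee_rot: [180.0, 0.0, 174.1]
force: [0.0, 0.1, -1.0]
gripper_width: 15.3
```

Run:
```python
from h import *
st();go((544.3,-277.5,62),174)
```

```text
{'time_s': 26.075, 'qpos': [-28.082, 26.766, 94.262, 0.042, 58.939, -112.22], 'ee_pos': [544.628, -277.31, 96.49], 'ee_rot': [179.979, 0.044, 174.117], 'force': [0.022, 0.052, -1.046], 'gripper_width': 15.299}
turn [0.    0.001 0.002] shift cm turned [ 0.03 -0.02  3.45] unturned [ 0.03 -0.02  3.45]
```

Nose is below the cover top with no contact. Continue.

Emit:
move_arm(
  increments=[
    [[0, 0, 0, 0.4, 0, 0, 0], [0, 0, 0, 0.4, 0, 0, 0], [0, 0, 0, 0.4, 0, 0, 0], [0, 0, 0, 0.4, 0, 0, 0], [0, 0, 0, 0, 0, 0, 0]],
  ],
)

```text
time_s: 26.7
ee_pos: [544.3, -277.6, 79.5]
ee_rot: [-180.0, 0.0, 174.1]
force: [0.2, -1.3, -1.7]
gripper_width: 15.4
```

Run:
```python
from h import *
st();go((544.3,-277.5,62),174)
```

```text
{'time_s': 26.7, 'qpos': [-28.096, 27.726, 95.399, -0.01, 56.862, -112.219], 'ee_pos': [544.274, -277.588, 79.507], 'ee_rot': [-179.987, 0.009, 174.128], 'force': [0.192, -1.311, -1.74], 'gripper_width': 15.369}
turn [-0.     0.     0.002] shift cm turned [-0.    0.01  1.75] unturned [-0.    0.01  1.75]
```

Emit:
move_arm(
  increments=[
    [[0, 0, 0, 0.4, 0, 0, 0], [0, 0, 0, 0.4, 0, 0, 0], [0, 0, 0, 0.4, 0, 0, 0], [0, 0, 0, 0.4, 0, 0, 0], [0, 0, 0, 0.3, 0, 0, 0]],
  ],
)

```text
time_s: 27.32
ee_pos: [544.4, -278.2, 65.3]
ee_rot: [-179.9, 0.1, 174.1]
force: [-2.2, 0.6, 6.3]
gripper_width: 15.5
```

Run:
```python
from h import *
st();go((544.3,-277.5,62),174)
```

```text
{'time_s': 27.325, 'qpos': [-28.116, 28.528, 96.381, -0.071, 54.912, -112.22], 'ee_pos': [544.364, -278.207, 65.284], 'ee_rot': [-179.878, 0.144, 174.145], 'force': [-2.183, 0.618, 6.315], 'gripper_width': 15.457}
turn [-0.002  0.003  0.003] shift cm turned [0.01 0.07 0.33] unturned [0.01 0.07 0.33]
```

Emit:
move_arm(
  increments=[
    [[0, 0, 0, 0.4, -0.002, 0.003, 0], [0, 0, 0, 0.4, 0, 0, 0], [0, 0, 0, 0.5, 0, 0, 0], [0, 0, 0, 0.5, 0, 0, 0]],
  ],
)

```text
time_s: 27.82
ee_pos: [544.8, -278.3, 61.3]
ee_rot: [-179.9, 0.3, 174.2]
force: [-10.0, 4.6, 27.0]
gripper_width: 15.5
```

Run:
```python
from h import *
st();go((544.3,-277.5,62),174)
```

```text
{'time_s': 27.825, 'qpos': [-28.131, 28.751, 96.66, -0.004, 54.29, -112.284], 'ee_pos': [544.827, -278.271, 61.319], 'ee_rot': [-179.884, 0.275, 174.156], 'force': [-10.03, 4.551, 27.001], 'gripper_width': 15.471}
turn [-0.002  0.005  0.003] shift cm turned [ 0.06  0.07 -0.07] unturned [ 0.06  0.07 -0.07]
```

Emit:
move_arm(
  increments=[
    [[0, 0, 0, -0.05, -0.002, 0.005, 0], [0.21, 0, 0, 0, 0, 0, 0], [0.21, 0, 0, 0, 0, 0, 0], [0.21, 0, 0, 0, 0, 0, 0], [0.21, 0, 0, -1, 0, 0, 0], [0.21, 0, 0, -2, 0, 0, 0], [0.21, 0, 0, -3, 0, 0, 0], [0.4, 0, 0, -4, 0, 0, 0], [0.4, 2, 1, -3, 0, 0, 0], [0.4, 3, 4, 0, 0, 0, 0], [0.4, 3, 5, 0, 0, 0, 0], [0.4, 3, 5, 0, 0, 0, 0]],
  ],
)

```text
time_s: 29.32
ee_pos: [452.6, -117.4, 199.2]
ee_rot: [-179.9, 0.5, 173.8]
force: [0.5, 0.7, 0.9]
gripper_width: 36.4
```

Run:
```python
from h import *
st();go((404,106.5,120),180)
g=grab('top'); np.save('top2.npy',g,allow_pickle=True); a=g['color'][:,:,::-1]
cv2.imwrite('pics/c7.png',cv2.resize(a[165:220,365:425],None,fx=10,fy=10,interpolation=cv2.INTER_CUBIC))
```

```text
{'time_s': 29.325, 'qpos': [-15.964, 8.974, 104.627, 0.022, 65.88, -99.802], 'ee_pos': [452.553, -117.378, 199.162], 'ee_rot': [-179.932, 0.515, 173.829], 'force': [0.541, 0.712, 0.927], 'gripper_width': 36.449}
turn [-0.002  0.009 -0.108] shift cm turned [ 4.86 22.39  7.92] unturned [ 7.3  21.75  7.82]
```

View pics/c7.png

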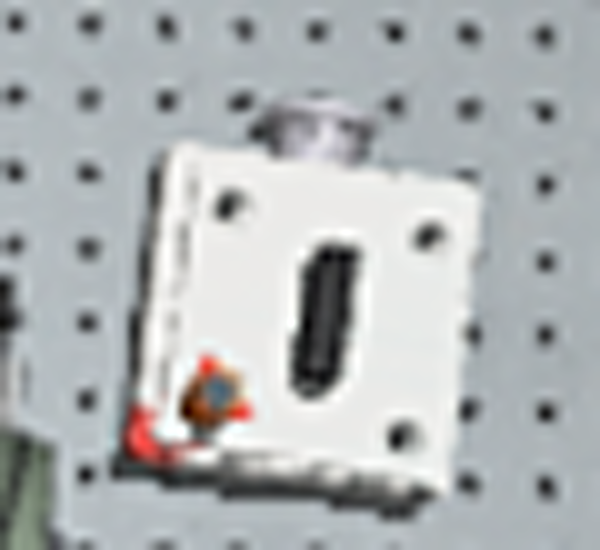

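Run:
```python
from h import *
f=np.load('top2.npy',allow_pickle=True).item()
b=(365,165)
M=SQ*32
print(fit(f,[(236,205),(434,235),(408,437)],b,10,53,M[:3]))
print('pin',ray(f,365+21.8-.5,165+39-.5,87))
h=M@np.array([[np.cos(np.radians(6.5)),-np.sin(np.radians(6.5))],[np.sin(np.radians(6.5)),np.cos(np.radians(6.5))]])+[577,-310.3]; print('chamber holes cam',h.round(1))
```

```text
(array([ 575.5, -313.9]), np.float64(-7.6), [[0.0, -0.3], [0.6, 0.3], [-0.6, 0.0]])
pin [ 547.83698941 -276.44482383   87.        ]
chamber holes cam [[ 612.4 -282.1]
 [ 605.2 -345.7]
 [ 541.6 -338.5]
 [ 548.8 -274.9]]
```

Emit:
move_arm(
  increments=[
    [[0.4, 1, 2, 0, 0, 0.009, -0.108], [0.4, 1.5, 4, 0, 0, 0, 0], [0.4, 1.5, 5, 1, 0, 0, 0], [0.4, 1, 5, 2, 0, 0, 0], [0.4, 0, 4, 2, 0, 0, 0], [0.4, 0, 2, 2, 0, 0, 0], [0.4, 0, 0, 1, 0, 0, 0], [0.4, 0, 0, 0, 0, 0, 0], [0.4, 0, 0, 0, 0, 0, 0]],
  ],
)

```text
time_s: 30.5
ee_pos: [400.7, 115.7, 124.2]
ee_rot: [179.8, 0.5, -179.5]
force: [0.8, -0.4, 0.7]
gripper_width: 36.2
```

Run:
```python
from h import *
st();go((402.2,105.5,39),180)
```

```text
{'time_s': 30.5, 'qpos': [14.436, 8.846, 117.107, 0.142, 53.508, -76.113], 'ee_pos': [400.733, 115.726, 124.184], 'ee_rot': [179.759, 0.495, -179.535], 'force': [0.789, -0.351, 0.696], 'gripper_width': 36.178}
turn [0.004 0.009 0.008] shift cm turned [-0.15 -1.02  8.52] unturned [-0.06 -1.06  8.51]
```

Emit:
move_arm(
  increments=[
    [[0.4, -0.1, -1, 1, 0.004, 0.009, 0.008], [0.4, 0, 0, 1.5, 0, 0, 0], [0.4, 0, 0, 1.5, 0, 0, 0], [0.4, 0, 0, 1.5, 0, 0, 0], [0.4, 0, 0, 0, 0, 0, 0], [0.4, 0, 0, 0, 0, 0, 0], [0.4, 0, 0, 0, 0, 0, 0]],
  ],
)

```text
time_s: 31.38
ee_pos: [405.1, 100.0, 68.9]
ee_rot: [-180.0, 0.2, 179.5]
force: [0.2, 0.2, -0.6]
gripper_width: 36.3
```

Run:
```python
from h import *
st();go((402.2,105.5,39),180)
```

```text
{'time_s': 31.375, 'qpos': [12.354, 13.416, 121.314, -0.119, 45.057, -77.101], 'ee_pos': [405.059, 99.985, 68.915], 'ee_rot': [-179.965, 0.226, 179.539], 'force': [0.238, 0.216, -0.598], 'gripper_width': 36.342}
turn [-0.001  0.004 -0.008] shift cm turned [0.29 0.55 2.99] unturned [0.3  0.55 2.99]
```

Emit:
move_arm(
  increments=[
    [[0.4, 0.27, 0.5, 0, 0, 0.004, -0.008], [0.4, 0, 0, 0.2, 0, 0, 0], [0.4, 0, 0, 0.8, 0, 0, 0], [0.4, 0, 0, 1, 0, 0, 0], [0.4, 0, 0, 0.9, 0, 0, 0], [0.4, 0, 0, 0, 0, 0, 0], [0.4, 0, 0, 0, 0, 0, 0], [0.4, 0, 0, 0, 0, 0, 0]],
  ],
)

```text
time_s: 32.38
ee_pos: [402.5, 105.5, 38.2]
ee_rot: [-180.0, 0.0, -179.9]
force: [0.6, -0.4, 0.5]
gripper_width: 36.5
```

Run:
```python
from h import *
st();go((402.2,105.5,39),180)
```

```text
{'time_s': 32.375, 'qpos': [13.135, 16.257, 123.499, -0.051, 40.232, -76.885], 'ee_pos': [402.456, 105.528, 38.198], 'ee_rot': [-179.971, 0.019, -179.941], 'force': [0.6, -0.365, 0.508], 'gripper_width': 36.506}
turn [-0.001  0.     0.001] shift cm turned [ 0.03 -0.   -0.08] unturned [ 0.03 -0.   -0.08]
```

Emit:
move_arm(
  force=20,
  increments=[
    [[0, 0, 0, -0.08, 0, 0, 0], [0, 0, 0, 0, 0, 0, 0], [0, 0, 0, 0, 0, 0, 0], [0, 0, 0, 0, 0, 0, 0], [0, 0, 0, 0, 0, 0, 0], [0, 0, 0, 0, 0, 0, 0]],
  ],
)

```text
time_s: 33.12
ee_pos: [402.8, 105.4, 39.5]
ee_rot: [-180.0, 0.1, -179.9]
force: [0.7, -0.2, -0.5]
gripper_width: 14.3
```

Run:
```python
from h import *
st();go((402.2,105.5,39),180)
```

```text
{'time_s': 33.125, 'qpos': [13.123, 16.122, 123.42, -0.081, 40.377, -76.883], 'ee_pos': [402.811, 105.398, 39.526], 'ee_rot': [-179.967, 0.091, -179.932], 'force': [0.663, -0.223, -0.505], 'gripper_width': 14.297}
turn [-0.001  0.002  0.001] shift cm turned [0.06 0.01 0.05] unturned [0.06 0.01 0.05]
```

Emit:
move_arm(
  increments=[
    [[0, 0, 0, -1, 0, 0, 0], [0, 0, 0, -2.5, 0, 0, 0], [0, 0, 0, -3, 0, 0, 0], [0, 0, 0, -3, 0, 0, 0], [0, 0, -2, -2, 0, 0, 0], [0, 0, -5, 0, 0, 0, 0], [0, 0, -5, 0, 0, 0, 0], [0, 0, -5, 0, 0, 0, 0], [0, -1, -5, 0, 0, 0, 0], [0, -2, -5, 0, 0, 0, 0], [0, -3, -5, 0, 0, 0, 0], [0, -3, -5, 0, 0, 0, 0]],
  ],
)

```text
time_s: 34.62
ee_pos: [496.2, -271.6, 168.6]
ee_rot: [180.0, 0.8, -179.6]
force: [0.1, 1.2, 0.0]
gripper_width: 14.2
```

Run:
```python
from h import *
st();go((536.2,-342.4,140),174)
```

```text
{'time_s': 34.625, 'qpos': [-30.112, 18.977, 95.5, 0.472, 64.854, -120.67], 'ee_pos': [496.164, -271.563, 168.592], 'ee_rot': [179.971, 0.793, -179.64], 'force': [0.071, 1.179, 0.009], 'gripper_width': 14.247}
turn [0.001 0.014 0.111] shift cm turned [-4.72 -6.63  2.86] unturned [-3.92 -7.11  2.91]
```

Emit:
move_arm(
  increments=[
    [[0, -0.8, -1.6, 0.5, 0, 0.014, 0.111], [0, -1.9, -2.5, 1, 0, 0, 0], [0, -2, -2.5, 1, 0, 0, 0], [0, 0, 0, 0, 0, 0, 0], [0, 0, 0, 0, 0, 0, 0], [0, 0, 0, 0, 0, 0, 0]],
  ],
)

```text
time_s: 35.38
ee_pos: [539.8, -346.5, 145.8]
ee_rot: [179.9, 0.1, 173.6]
force: [-0.8, 0.1, -0.4]
gripper_width: 14.7
```

Run:
```python
from h import *
st();go((536.2,-342.4,95),174)
g=grab('scene'); save(g,'s5',(290,110,370,185),8); np.save('sc5.npy',g,allow_pickle=True)
```

```text
{'time_s': 35.375, 'qpos': [-33.781, 26.853, 86.261, 0.119, 66.815, -117.384], 'ee_pos': [539.828, -346.527, 145.751], 'ee_rot': [179.936, 0.113, 173.556], 'force': [-0.778, 0.095, -0.41], 'gripper_width': 14.706}
turn [ 0.001  0.002 -0.008] shift cm turned [0.4  0.37 5.08] unturned [0.42 0.36 5.07]
```

View pics/s5.png

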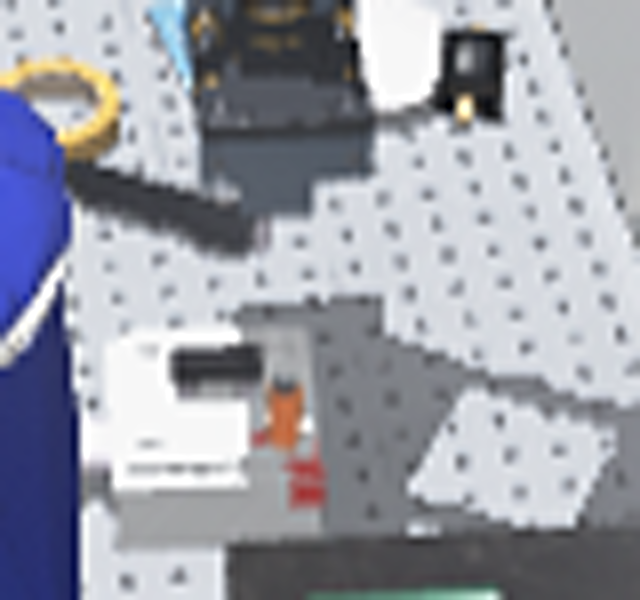

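Emit:
move_arm(
  increments=[
    [[0, 0.4, 0.36, 0.5, 0, 0.002, -0.008], [0, 0, 0, 1.2, 0, 0, 0], [0, 0, 0, 1.2, 0, 0, 0], [0, 0, 0, 1.2, 0, 0, 0], [0, 0, 0, 0, 0, 0, 0], [0, 0, 0, 0, 0, 0, 0], [0, 0, 0, 0, 0, 0, 0]],
  ],
)

```text
time_s: 36.3
ee_pos: [535.5, -340.8, 102.1]
ee_rot: [179.9, -0.0, 174.1]
force: [0.0, 0.6, -1.0]
gripper_width: 14.0
```

Run:
```python
from h import *
st();go((536.2,-342.4,85),174)
f=np.load('sc5.npy',allow_pickle=True).item()
print('nose',ray(f,290+262.5/8-.5,110+243/8-.5,112),'robot 545.2,-347.1')
```

```text
{'time_s': 36.3, 'qpos': [-33.542, 28.436, 90.366, 0.069, 61.278, -117.688], 'ee_pos': [535.481, -340.775, 102.059], 'ee_rot': [179.91, -0.042, 174.112], 'force': [0.047, 0.567, -0.994], 'gripper_width': 13.967}
turn [ 0.002 -0.001  0.002] shift cm turned [-0.09 -0.15  1.71] unturned [-0.09 -0.16  1.71]
nose [ 546.42948156 -350.47451732  112.        ] robot 545.2,-347.1
```

Emit:
move_arm(
  increments=[
    [[0, -0.08, -0.15, 0.3, 0, 0, 0], [0, 0, 0, 0.4, 0, 0, 0], [0, 0, 0, 0.4, 0, 0, 0], [0, 0, 0, 0.5, 0, 0, 0], [0, 0, 0, 0.3, 0, 0, 0], [0, 0, 0, 0, 0, 0, 0]],
  ],
)

```text
time_s: 37.05
ee_pos: [535.5, -342.7, 82.5]
ee_rot: [179.9, -0.1, 174.1]
force: [-1.5, -0.8, 0.6]
gripper_width: 14.2
```

Run:
```python
from h import *
st();go((536.2,-342.4,56.5),174);print(np.round(monitor.state()['torque'],2))
```

```text
{'time_s': 37.05, 'qpos': [-33.655, 29.584, 91.491, 0.002, 59.033, -117.782], 'ee_pos': [535.515, -342.711, 82.466], 'ee_rot': [179.948, -0.095, 174.126], 'force': [-1.486, -0.848, 0.576], 'gripper_width': 14.234}
turn [ 0.001 -0.002  0.002] shift cm turned [-0.06  0.04  2.6 ] unturned [-0.07  0.04  2.6 ]
[-0.02  0.3   0.  ]
```

Below the cover's top face (nose at ~49); carry on.

Emit:
move_arm(
  increments=[
    [[0, -0.05, 0.03, 0.3, 0, 0, 0], [0, 0, 0, 0.4, 0, 0, 0], [0, 0, 0, 0.4, 0, 0, 0], [0, 0, 0, 0.3, 0, 0, 0]],
  ],
)

```text
time_s: 37.55
ee_pos: [534.9, -342.3, 68.3]
ee_rot: [179.9, -0.2, 174.1]
force: [-3.0, 0.0, 3.3]
gripper_width: 14.1
```

Run:
```python
from h import *
st();go((536.2,-342.4,56.5),174);print(np.round(monitor.state()['torque'],2))
```

```text
{'time_s': 37.55, 'qpos': [-33.629, 30.37, 92.402, -0.053, 57.433, -117.735], 'ee_pos': [534.941, -342.304, 68.324], 'ee_rot': [179.944, -0.202, 174.135], 'force': [-2.987, 0.013, 3.335], 'gripper_width': 14.145}
turn [ 0.001 -0.004  0.002] shift cm turned [-0.13  0.    1.18] unturned [-0.13  0.    1.18]
[ 0.09  0.53 -0.02]
```

Emit:
move_arm(
  increments=[
    [[0, 0.03, 0, 0.3, 0, 0, 0], [0, 0, 0, 0.4, 0, 0, 0], [0, 0, 0, 0.4, 0, 0, 0], [0, 0, 0, 0.4, 0, 0, 0], [0, 0, 0, 0.4, 0, 0, 0]],
  ],
)

```text
time_s: 38.17
ee_pos: [535.2, -342.6, 55.7]
ee_rot: [-180.0, -0.0, 174.1]
force: [-9.9, 5.4, 28.2]
gripper_width: 14.0
```

Run:
```python
from h import *
st();go((536.2,-342.4,56.5),174);print(np.round(monitor.state()['torque'],2))
```

```text
{'time_s': 38.175, 'qpos': [-33.646, 31.048, 93.28, -0.041, 55.675, -117.752], 'ee_pos': [535.185, -342.624, 55.686], 'ee_rot': [-179.971, -0.018, 174.129], 'force': [-9.945, 5.383, 28.152], 'gripper_width': 14.009}
turn [-0.001 -0.     0.002] shift cm turned [-0.1   0.03 -0.08] unturned [-0.1   0.03 -0.08]
[ 1.04  1.67 -0.01]
```

Emit:
move_arm(
  increments=[
    [[0, 0, 0, -0.05, 0, 0, 0], [0.2, 0, 0, 0, 0, 0, 0], [0.2, 0, 0, 0, 0, 0, 0], [0.2, 0, 0, 0, 0, 0, 0], [0.2, 0, 0, -1, 0, 0, 0], [0.2, 0, 0, -2, 0, 0, 0], [0.3, 0, 0, -3, 0, 0, 0], [0.4, 0, 0, -4, 0, 0, 0], [0.4, 2, 1, -3, 0, 0, 0], [0.4, 3, 4, 0, 0, 0, 0], [0.4, 3, 5, 0, 0, 0, 0], [0.4, 3, 5, 0, 0, 0, 0]],
  ],
)

```text
time_s: 39.67
ee_pos: [444.1, -182.1, 191.8]
ee_rot: [-179.8, 0.7, 173.8]
force: [1.1, 0.8, 0.2]
gripper_width: 36.5
```

Run:
```python
from h import *
st();go((415.5,165.5,120),180)
g=grab('scene'); save(g,'s6',(290,110,370,185),8)
```

```text
{'time_s': 39.675, 'qpos': [-23.689, 10.346, 104.021, 0.038, 64.934, -107.541], 'ee_pos': [444.102, -182.068, 191.836], 'ee_rot': [-179.823, 0.676, 173.837], 'force': [1.054, 0.759, 0.217], 'gripper_width': 36.494}
turn [-0.004  0.012 -0.108] shift cm turned [ 2.86 34.76  7.18] unturned [ 6.66 34.27  7.  ]
```

View pics/s6.png

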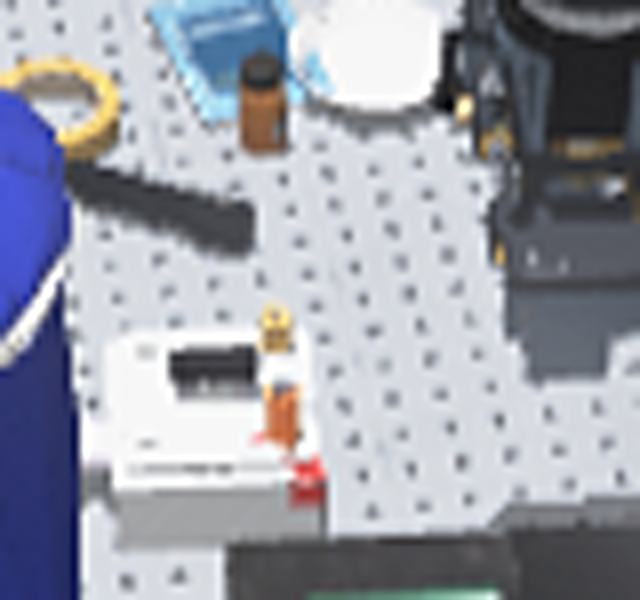

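Emit:
move_arm(
  increments=[
    [[0.4, 0, 2, 0, -0.004, 0.012, -0.108], [0.4, 0.9, 4, 0, 0, 0, 0], [0.4, 1, 5, 0, 0, 0, 0], [0.4, 1, 5, 1, 0, 0, 0], [0.4, 0, 5, 1, 0, 0, 0], [0.4, 0, 5, 2, 0, 0, 0], [0.4, 0, 5, 2, 0, 0, 0], [0.4, 0, 3.5, 1, 0, 0, 0], [0.4, 0, 0, 0, 0, 0, 0], [0.4, 0, 0, 0, 0, 0, 0], [0.4, 0, 0, 0, 0, 0, 0]],
  ],
)

```text
time_s: 41.1
ee_pos: [414.5, 179.7, 129.8]
ee_rot: [179.6, 0.7, -179.6]
force: [0.3, -0.7, 0.6]
gripper_width: 36.6
```

Run:
```python
from h import *
st();go((415.5,165.5,70),180)
```

```text
{'time_s': 41.1, 'qpos': [21.902, 11.317, 112.88, 0.135, 54.995, -68.562], 'ee_pos': [414.481, 179.733, 129.752], 'ee_rot': [179.601, 0.711, -179.615], 'force': [0.323, -0.723, 0.583], 'gripper_width': 36.577}
turn [0.007 0.012 0.007] shift cm turned [-0.1  -1.42  5.98] unturned [-0.02 -1.47  5.97]
```

Emit:
move_arm(
  increments=[
    [[0.4, -0.1, -1.2, 1, 0.007, 0.012, 0.007], [0.4, 0, 0, 1.5, 0, 0, 0], [0.4, 0, 0, 1.5, 0, 0, 0], [0.4, 0, 0, 1, 0, 0, 0], [0.4, 0, 0, 0, 0, 0, 0], [0.4, 0, 0, 0, 0, 0, 0], [0.4, 0, 0, 0, 0, 0, 0]],
  ],
)

```text
time_s: 41.98
ee_pos: [417.3, 161.4, 78.3]
ee_rot: [-179.9, 0.1, 179.5]
force: [0.1, 0.2, 0.0]
gripper_width: 36.5
```

Run:
```python
from h import *
st();go((415.5,165.5,39.5),180)
```

```text
{'time_s': 41.975, 'qpos': [19.755, 15.091, 116.899, -0.148, 47.995, -69.678], 'ee_pos': [417.258, 161.389, 78.33], 'ee_rot': [-179.902, 0.053, 179.532], 'force': [0.089, 0.168, 0.029], 'gripper_width': 36.451}
turn [-0.002  0.001 -0.008] shift cm turned [0.18 0.41 3.88] unturned [0.18 0.42 3.88]
```

Emit:
move_arm(
  increments=[
    [[0.4, 0.17, 0.4, 0.2, -0.002, 0, -0.008], [0.4, 0, 0, 0.5, 0, 0, 0], [0.4, 0, 0, 1, 0, 0, 0], [0.4, 0, 0, 1.2, 0, 0, 0], [0.4, 0, 0, 0.8, 0, 0, 0], [0.4, 0, 0, 0, 0, 0, 0], [0.4, 0, 0, 0, 0, 0, 0], [0.4, 0, 0, 0, 0, 0, 0]],
  ],
)

```text
time_s: 42.98
ee_pos: [415.6, 166.0, 38.8]
ee_rot: [180.0, 0.1, -179.9]
force: [-0.1, -0.4, -0.7]
gripper_width: 36.3
```

Run:
```python
from h import *
st();go((415.5,165.5,39.5),180)
```

```text
{'time_s': 42.975, 'qpos': [20.3, 18.442, 119.656, 0.009, 41.826, -69.769], 'ee_pos': [415.608, 166.04, 38.849], 'ee_rot': [179.968, 0.069, -179.937], 'force': [-0.145, -0.444, -0.73], 'gripper_width': 36.305}
turn [0.001 0.001 0.001] shift cm turned [ 0.01 -0.05 -0.07] unturned [ 0.01 -0.05 -0.07]
```

Emit:
move_arm(
  force=20,
  increments=[
    [[0, 0, 0, -0.05, 0, 0, 0], [0, 0, 0, 0, 0, 0, 0], [0, 0, 0, 0, 0, 0, 0], [0, 0, 0, 0, 0, 0, 0], [0, 0, 0, 0, 0, 0, 0], [0, 0, 0, 0, 0, 0, 0]],
  ],
)

```text
time_s: 43.72
ee_pos: [416.0, 165.5, 40.0]
ee_rot: [-180.0, 0.1, -179.9]
force: [0.1, -1.7, 1.5]
gripper_width: 14.1
```

Emit:
move_arm(
  increments=[
    [[0, 0, 0, -1, 0, 0, 0], [0, 0, 0, -2.5, 0, 0, 0], [0, 0, 0, -3, 0, 0, 0], [0, 0, 0, -3, 0, 0, 0], [0, 0, -2, -2, 0, 0, 0], [0, 0, -5, 0, 0, 0, 0], [0, 0, -5, 0, 0, 0, 0], [0, 0, -5, 0, 0, 0, 0], [0, 0, -5, 0, 0, 0, 0], [0, 0, -5, 0, 0, 0, 0], [0, -1, -5, 0, 0, 0, 0], [0, -2, -5, 0, 0, 0, 0]],
  ],
)

```text
time_s: 45.22
ee_pos: [449.4, -209.6, 166.8]
ee_rot: [179.7, 1.0, -179.6]
force: [2.0, 0.5, -1.0]
gripper_width: 14.4
```

Run:
```python
from h import *
st();go((608.7,-351,150),174)
```

```text
{'time_s': 45.225, 'qpos': [-26.824, 12.977, 104.474, 0.816, 61.821, -117.61], 'ee_pos': [449.366, -209.619, 166.783], 'ee_rot': [179.694, 0.979, -179.598], 'force': [1.986, 0.457, -0.977], 'gripper_width': 14.421}
turn [0.006 0.017 0.112] shift cm turned [-17.32 -12.4    1.68] unturned [-15.8  -14.26   1.87]
```

Emit:
move_arm(
  increments=[
    [[0, -1.5, -2, 0, 0.006, 0.017, 0.112], [0, -3, -2.2, 0, 0, 0, 0], [0, -4, -2.5, 0, 0, 0, 0], [0, -4, -2.5, 0.5, 0, 0, 0], [0, -4, -2.5, 0.5, 0, 0, 0], [0, -1, -0.5, 0.5, 0, 0, 0], [0, 0, 0, 0, 0, 0, 0], [0, 0, 0, 0, 0, 0, 0], [0, 0, 0, 0, 0, 0, 0]],
  ],
)

```text
time_s: 46.35
ee_pos: [615.9, -354.0, 156.3]
ee_rot: [179.9, 0.2, 173.5]
force: [-0.3, -0.1, -0.5]
gripper_width: 14.4
```

Run:
```python
from h import *
st();go((610.8,-351,105),174)
```

```text
{'time_s': 46.35, 'qpos': [-30.913, 32.577, 74.567, 0.211, 72.752, -114.426], 'ee_pos': [615.914, -354.028, 156.332], 'ee_rot': [179.86, 0.178, 173.45], 'force': [-0.307, -0.141, -0.549], 'gripper_width': 14.393}
turn [ 0.002  0.003 -0.01 ] shift cm turned [0.54 0.25 5.13] unturned [0.56 0.23 5.13]
```

Emit:
move_arm(
  increments=[
    [[0, 0.5, 0.25, 0.5, 0.002, 0.003, -0.01], [0, 0, 0, 1.2, 0, 0, 0], [0, 0, 0, 1.5, 0, 0, 0], [0, 0, 0, 1.5, 0, 0, 0], [0, 0, 0, 0, 0, 0, 0], [0, 0, 0, 0, 0, 0, 0], [0, 0, 0, 0, 0, 0, 0]],
  ],
)

```text
time_s: 47.22
ee_pos: [609.6, -349.6, 106.1]
ee_rot: [179.9, -0.1, 174.1]
force: [1.0, -0.0, -0.8]
gripper_width: 14.3
```

Run:
```python
from h import *
st();go((610.8,-351,90),174)
```

```text
{'time_s': 47.225, 'qpos': [-30.778, 33.981, 79.501, 0.02, 66.61, -114.869], 'ee_pos': [609.625, -349.586, 106.096], 'ee_rot': [179.944, -0.076, 174.082], 'force': [1.003, -0.001, -0.754], 'gripper_width': 14.282}
turn [ 0.001 -0.001  0.001] shift cm turned [-0.13 -0.13  1.61] unturned [-0.13 -0.13  1.61]
```

Emit:
move_arm(
  increments=[
    [[0, -0.12, -0.12, 0.3, 0, 0, 0], [0, 0, 0, 0.4, 0, 0, 0], [0, 0, 0, 0.5, 0, 0, 0], [0, 0, 0, 0.5, 0, 0, 0], [0, 0, 0, 0.4, 0, 0, 0], [0, 0, 0, 0, 0, 0, 0]],
  ],
)

```text
time_s: 47.98
ee_pos: [611.1, -351.2, 84.3]
ee_rot: [180.0, -0.0, 174.1]
force: [0.7, -0.1, -0.4]
gripper_width: 14.4
```

Run:
```python
from h import *
st();go((610.8,-351,57),174);print(np.round(monitor.state()['torque'],2))
```

```text
{'time_s': 47.975, 'qpos': [-30.831, 35.124, 80.711, 0.02, 64.184, -114.922], 'ee_pos': [611.078, -351.209, 84.275], 'ee_rot': [179.975, -0.01, 174.082], 'force': [0.709, -0.057, -0.408], 'gripper_width': 14.377}
turn [ 0.    -0.     0.001] shift cm turned [0.03 0.02 2.73] unturned [0.03 0.02 2.73]
[-0.   -0.03  0.04]
```

Nose at ~50, no contact. Continue.

Emit:
move_arm(
  increments=[
    [[0, 0, 0, 0.3, 0, 0, 0], [0, 0, 0, 0.4, 0, 0, 0], [0, 0, 0, 0.4, 0, 0, 0], [0, 0, 0, 0.4, 0, 0, 0]],
  ],
)

```text
time_s: 48.48
ee_pos: [610.9, -351.4, 69.2]
ee_rot: [-180.0, -0.0, 174.1]
force: [-0.4, -0.4, 2.7]
gripper_width: 14.1
```

Run:
```python
from h import *
st();go((610.8,-351,57),174);print(np.round(monitor.state()['torque'],2))
```

```text
{'time_s': 48.475, 'qpos': [-30.838, 35.852, 81.69, -0.004, 62.461, -114.92], 'ee_pos': [610.936, -351.381, 69.15], 'ee_rot': [-179.998, -0.004, 174.084], 'force': [-0.357, -0.381, 2.671], 'gripper_width': 14.142}
turn [-0.    -0.     0.001] shift cm turned [0.02 0.04 1.22] unturned [0.02 0.04 1.22]
[ 0.06  0.19 -0.01]
```

Emit:
move_arm(
  increments=[
    [[0, 0, 0, 0.3, 0, 0, 0], [0, 0, 0, 0.4, 0, 0, 0], [0, 0, 0, 0.4, 0, 0, 0], [0, 0, 0, 0.4, 0, 0, 0], [0, 0, 0, 0.4, 0, 0, 0]],
  ],
)

```text
time_s: 49.1
ee_pos: [611.1, -351.7, 56.4]
ee_rot: [-179.9, 0.1, 174.1]
force: [-6.3, 2.8, 24.5]
gripper_width: 14.2
```

Run:
```python
from h import *
st();go((610.8,-351,57),174);print(np.round(monitor.state()['torque'],2))
```

```text
{'time_s': 49.1, 'qpos': [-30.845, 36.447, 82.559, -0.018, 60.83, -114.918], 'ee_pos': [611.144, -351.676, 56.442], 'ee_rot': [-179.916, 0.142, 174.082], 'force': [-6.323, 2.753, 24.498], 'gripper_width': 14.19}
turn [-0.001  0.002  0.001] shift cm turned [ 0.04  0.06 -0.06] unturned [ 0.04  0.06 -0.06]
[ 0.73  1.49 -0.08]
```

Emit:
move_arm(
  increments=[
    [[0, 0, 0, -0.05, 0, 0, 0], [0.2, 0, 0, 0, 0, 0, 0], [0.2, 0, 0, 0, 0, 0, 0], [0.2, 0, 0, 0, 0, 0, 0], [0.2, 0, 0, -1, 0, 0, 0], [0.2, 0, 0, -2, 0, 0, 0], [0.3, 0, 0, -3, 0, 0, 0], [0.4, 0, 0, -4, 0, 0, 0], [0.4, 4, 0, -1, 0, 0, 0], [0.4, 5, 2, 0, 0, 0, 0], [0.4, 5, 5, 0, 0, 0, 0], [0.4, 2, 5, 0, 0, 0, 0]],
  ],
)

```text
time_s: 50.6
ee_pos: [468.1, -222.2, 170.7]
ee_rot: [-179.7, 0.6, 173.9]
force: [0.6, 1.2, 0.1]
gripper_width: 36.5
```

Run:
```python
from h import *
st();go((544.5,-278.2,110),174)
f=grab('top'); s=grab('scene')
np.save('top3.npy',f,allow_pickle=True)
a=cv2.resize(f['color'][165:220,365:425,::-1],None,fx=7,fy=7,interpolation=cv2.INTER_CUBIC)
b=cv2.resize(s['color'][130:185,290:340,::-1],None,fx=7,fy=7,interpolation=cv2.INTER_CUBIC)
b2=cv2.resize(f['color'][228:262,180:310,::-1],(770,201),interpolation=cv2.INTER_CUBIC)
cv2.imwrite('pics/c8.png',np.vstack([np.hstack([a,b]),b2]))
```

```text
{'time_s': 50.6, 'qpos': [-26.616, 14.756, 101.362, -0.078, 63.198, -110.442], 'ee_pos': [468.13, -222.181, 170.744], 'ee_rot': [-179.696, 0.616, 173.862], 'force': [0.621, 1.221, 0.066], 'gripper_width': 36.473}
turn [-0.005  0.011 -0.002] shift cm turned [-8.18 -4.77  6.07] unturned [-8.13 -4.72  6.19]
```

View pics/c8.png

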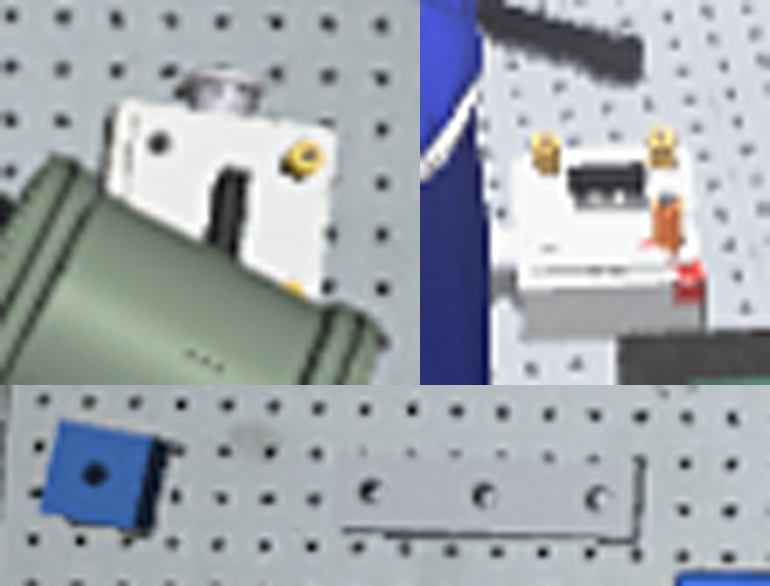

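Emit:
move_arm(
  increments=[
    [[0.24, -2, -1, 0, -0.005, 0.011, -0.002], [0.24, -3, -1.5, 1, 0, 0, 0], [0.24, -2.3, -2, 2, 0, 0, 0], [0.24, -0.7, -0.3, 2, 0, 0, 0], [0.24, 0, 0, 0.8, 0, 0, 0], [0.24, 0, 0, 0, 0, 0, 0], [0.24, 0, 0, 0, 0, 0, 0], [0.24, 0, 0, 0, 0, 0, 0]],
  ],
)

```text
time_s: 51.7
ee_pos: [545.8, -276.4, 116.4]
ee_rot: [-179.9, 0.3, 174.4]
force: [1.0, -0.0, -0.0]
gripper_width: 22.0
```

Run:
```python
from h import *
st();go((542.5,-278.1,95),174)
f=np.load('top3.npy',allow_pickle=True).item()
print('standhole',ray(f,180+94/5.923-.5,228+89/5.923-.5,46), fit(f,[(62,36),(162,52),(143,145),(40,128)],(180,228),5.923,46,SQ*25))
```

```text
{'time_s': 51.7, 'qpos': [-27.954, 25.626, 92.993, 0.032, 61.078, -112.38], 'ee_pos': [545.808, -276.444, 116.37], 'ee_rot': [-179.91, 0.291, 174.411], 'force': [0.974, -0.037, -0.042], 'gripper_width': 22.028}
turn [-0.002  0.005  0.007] shift cm turned [ 0.31 -0.2   2.14] unturned [ 0.32 -0.19  2.14]
standhole [414.73860185 311.4599957   46.        ] (array([414. , 307.1]), np.float64(-8.22), [[-0.5, 1.6], [-0.4, -2.0], [0.3, -2.2], [0.6, 2.6]])
```

Emit:
move_arm(
  increments=[
    [[0.24, 0.31, -0.2, 0.5, -0.002, 0.005, 0.007], [0.24, 0, 0, 0.6, 0, 0, 0], [0.24, 0, 0, 0.6, 0, 0, 0], [0.24, 0, 0, 0, 0, 0, 0], [0.24, 0, 0, 0, 0, 0, 0]],
  ],
)

```text
time_s: 52.32
ee_pos: [542.2, -278.1, 99.0]
ee_rot: [180.0, 0.0, 174.0]
force: [-0.8, 0.7, 0.1]
gripper_width: 22.0
```

Run:
```python
from h import *
st();go((542.5,-278.1,62.5),174)
```

```text
{'time_s': 52.325, 'qpos': [-28.25, 26.484, 94.347, 0.032, 59.138, -112.254], 'ee_pos': [542.202, -278.091, 98.975], 'ee_rot': [179.986, 0.039, 173.988], 'force': [-0.781, 0.704, 0.075], 'gripper_width': 22.027}
turn [ 0.     0.001 -0.   ] shift cm turned [-0.03  0.    3.65] unturned [-0.03  0.    3.65]
```

Emit:
move_arm(
  increments=[
    [[0.24, 0, 0, 0.6, 0, 0, 0], [0.24, 0, 0, 0.8, 0, 0, 0], [0.24, 0, 0, 0.8, 0, 0, 0], [0.24, 0, 0, 0.8, 0, 0, 0], [0.24, 0, 0, 0.3, 0, 0, 0], [0.24, 0, 0, 0, 0, 0, 0], [0.24, 0, 0, 0, 0, 0, 0]],
  ],
)

```text
time_s: 53.2
ee_pos: [542.2, -278.1, 63.3]
ee_rot: [180.0, 0.0, 174.0]
force: [0.8, 0.6, -0.0]
gripper_width: 21.9
```

Run:
```python
from h import *
st();go((542.5,-278.1,62.5),174)
```

```text
{'time_s': 53.2, 'qpos': [-28.245, 28.577, 96.638, 0.033, 54.781, -112.253], 'ee_pos': [542.227, -278.056, 63.286], 'ee_rot': [179.976, 0.013, 173.989], 'force': [0.815, 0.604, -0.02], 'gripper_width': 21.886}
turn [ 0.  0. -0.] shift cm turned [-0.03 -0.    0.08] unturned [-0.03 -0.    0.08]
```

Emit:
move_arm(
  force=25,
  increments=[
    [[0, 0, 0, 0, 0, 0, 0], [0, 0, 0, 0, 0, 0, 0], [0, 0, 0, 0, 0, 0, 0], [0, 0, 0, 0, 0, 0, 0], [0, 0, 0, 0, 0, 0, 0]],
  ],
)

```text
time_s: 53.82
ee_pos: [542.4, -278.6, 63.7]
ee_rot: [-180.0, 0.1, 174.0]
force: [-0.3, -1.0, -0.5]
gripper_width: 15.0
```

Run:
```python
from h import *
st()
```

```text
{'time_s': 53.825, 'qpos': [-28.259, 28.548, 96.615, -0.019, 54.756, -112.251], 'ee_pos': [542.425, -278.615, 63.73], 'ee_rot': [-179.955, 0.069, 174.002], 'force': [-0.266, -0.95, -0.547], 'gripper_width': 15.035}
```

Emit:
move_arm(
  increments=[
    [[0, 0, 0, -1, 0, 0, 0], [0, 0, 0, -1.5, 0, 0, 0], [0, 0, 0, -2.5, 0, 0, 0], [0, 0, 0, -3, 0, 0, 0], [0, 0, 0, -3, 0, 0, 0], [0, 1, 0.5, -1, 0, 0, 0], [0, 3, 3, 0, 0, 0, 0], [0, 4, 4, 0, 0, 0, 0], [0, 4, 4, 0, 0, 0, 0], [0, 3, 4, 0, 0, 0, 0]],
  ],
)

```text
time_s: 55.08
ee_pos: [402.7, -103.4, 191.0]
ee_rot: [179.9, 0.1, 173.7]
force: [0.9, -0.5, -0.1]
gripper_width: 15.2
```

Run:
```python
from h import *
st();go((407.6,306.1,160),180)
f=grab('top');np.save('top4.npy',f,allow_pickle=True)
a=f['color'].astype(int); m=(a[...,2]>110)&(a[...,0]<80); 
k,l,s,c=cv2.connectedComponentsWithStats(m[225:275,170:300].astype('uint8'));print([(s[i].tolist(),c[i].round(1)) for i in range(1,k) if s[i][4]>40])
b=np.load('top3.npy',allow_pickle=True).item()['color'].astype(int); m=(b[...,2]>110)&(b[...,0]<80)
k,l,s,c=cv2.connectedComponentsWithStats(m[225:275,170:300].astype('uint8'));print([(s[i].tolist(),c[i].round(1)) for i in range(1,k) if s[i][4]>40])
```

```text
{'time_s': 55.075, 'qpos': [-16.066, 4.892, 110.768, 0.111, 64.304, -99.856], 'ee_pos': [402.749, -103.406, 190.988], 'ee_rot': [179.907, 0.052, 173.742], 'force': [0.861, -0.544, -0.126], 'gripper_width': 15.217}
turn [ 0.002  0.001 -0.109] shift cm turned [-0.49 40.95  3.1 ] unturned [ 3.98 40.75  3.16]
[([17, 9, 19, 18, 235], array([25.7, 18.1]))]
[([17, 9, 19, 19, 236], array([25.8, 18.1]))]
```

Emit:
move_arm(
  increments=[
    [[0, 0, 2, 0, 0.002, 0, -0.109], [0, 0, 4, 0, 0, 0, 0], [0, -0.1, 5, 0, 0, 0, 0], [0, -0.1, 5, 0, 0, 0, 0], [0, -0.1, 5, 0, 0, 0, 0], [0, 0, 5, 0.5, 0, 0, 0], [0, 0, 5, 0.8, 0, 0, 0], [0, 0, 5, 0.8, 0, 0, 0], [0, 0, 3.5, 0.5, 0, 0, 0], [0, 0, 0, 0, 0, 0, 0], [0, 0, 0, 0, 0, 0, 0], [0, 0, 0, 0, 0, 0, 0]],
  ],
)

```text
time_s: 56.62
ee_pos: [388.4, 305.6, 164.0]
ee_rot: [180.0, -0.8, -179.6]
force: [0.4, -0.2, -0.8]
gripper_width: 15.1
```

Run:
```python
from h import *
st();go((407.6,306.1,115),180)
for n in ('top0','top1','top3'):
    b=np.load(n+'.npy',allow_pickle=True).item()['color'].astype(int); m=(b[...,2]>110)&(b[...,0]<80)
    k,l,s,c=cv2.connectedComponentsWithStats(m[225:275,170:300].astype('uint8'));print(n,[(s[i].tolist(),c[i].round(1)) for i in range(1,k) if s[i][4]>40])
```

```text
{'time_s': 56.625, 'qpos': [36.546, 13.662, 103.964, 0.523, 62.983, -54.055], 'ee_pos': [388.393, 305.59, 164.031], 'ee_rot': [179.983, -0.766, -179.639], 'force': [0.398, -0.216, -0.84], 'gripper_width': 15.064}
turn [ 0.    -0.013  0.006] shift cm turned [-1.92  0.05  4.9 ] unturned [-1.99  0.04  4.88]
top0 [([17, 9, 19, 18, 206], array([26.2, 18.1]))]
top1 []
top3 [([17, 9, 19, 19, 236], array([25.8, 18.1]))]
```

Emit:
move_arm(
  increments=[
    [[0, -0.9, 0, 0.5, 0, -0.013, 0.006], [0, -1, 0, 1.2, 0, 0, 0], [0, 0, 0, 1.5, 0, 0, 0], [0, 0, 0, 1.4, 0, 0, 0], [0, 0, 0, 0, 0, 0, 0], [0, 0, 0, 0, 0, 0, 0], [0, 0, 0, 0, 0, 0, 0]],
  ],
)

```text
time_s: 57.5
ee_pos: [410.9, 303.1, 115.2]
ee_rot: [180.0, 0.1, 179.7]
force: [-0.8, -1.1, -0.6]
gripper_width: 14.9
```

Run:
```python
from h import *
st();go((407.6,306.1,95),180)
s=grab('scene');np.save('sc7.npy',s,allow_pickle=True); save(s,'s7',(370,260,430,320),10)
```

```text
{'time_s': 57.5, 'qpos': [35.155, 17.518, 106.436, -0.064, 55.953, -54.556], 'ee_pos': [410.944, 303.092, 115.186], 'ee_rot': [179.989, 0.107, 179.747], 'force': [-0.758, -1.091, -0.621], 'gripper_width': 14.874}
turn [ 0.     0.002 -0.004] shift cm turned [0.33 0.3  2.02] unturned [0.34 0.3  2.02]
```

View pics/s7.png

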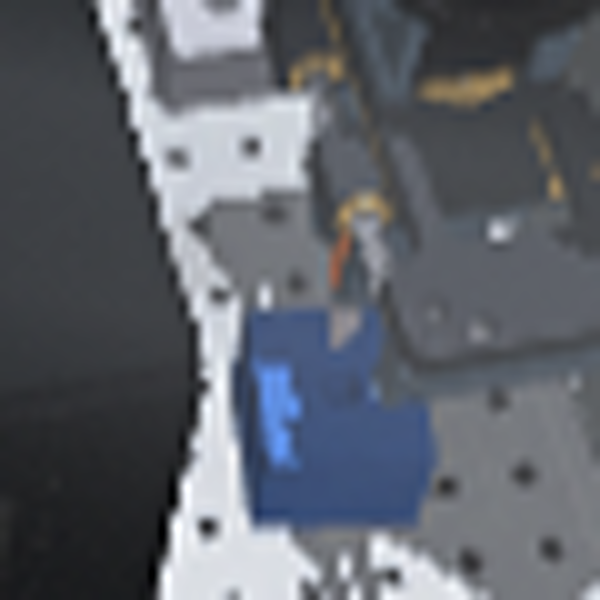

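Run:
```python
from h import *
f=np.load('sc7.npy',allow_pickle=True).item()
r=lambda u,v,z:ray(f,370+(u+.5)/10-.5,260+(v+.5)/10-.5,z).round(1)
n=r(343,347,64.5);h=r(350,388,46);print(n,h,h-n)
```

```text
[416.9 306.8  64.5] [413.5 311.4  46. ] [ -3.4   4.6 -18.5]
```

Emit:
move_arm(
  increments=[
    [[0, 0.33, 0.37, 0, 0, 0.002, -0.004], [0, 0, 0, 0.3, 0, 0, 0], [0, 0, 0, 0.3, 0, 0, 0], [0, 0, 0, 0, 0, 0, 0], [0, 0, 0, 0, 0, 0, 0]],
  ],
)

```text
time_s: 58.18
ee_pos: [407.6, 307.6, 109.6]
ee_rot: [179.9, 0.1, -180.0]
force: [1.6, 0.3, -0.1]
gripper_width: 15.2
```

Run:
```python
from h import *
st();go((407.6,306.9,90),180)
```

```text
{'time_s': 58.175, 'qpos': [35.737, 17.867, 106.867, 0.021, 55.166, -54.304], 'ee_pos': [407.592, 307.571, 109.591], 'ee_rot': [179.928, 0.071, -179.971], 'force': [1.62, 0.348, -0.121], 'gripper_width': 15.247}
turn [0.001 0.001 0.001] shift cm turned [-0.   -0.07  1.96] unturned [ 0.   -0.07  1.96]
```

Emit:
move_arm(
  increments=[
    [[0, 0, -0.06, 0.3, 0, 0, 0], [0, 0, 0, 0.5, 0, 0, 0], [0, 0, 0, 0.5, 0, 0, 0], [0, 0, 0, 0.5, 0, 0, 0], [0, 0, 0, 0, 0, 0, 0]],
  ],
)

```text
time_s: 58.8
ee_pos: [407.5, 306.7, 90.0]
ee_rot: [180.0, 0.0, -180.0]
force: [0.8, 0.5, -0.4]
gripper_width: 15.6
```

Run:
```python
from h import *
st();go((407.6,306.9,56.7),180);print(np.round(monitor.state()['torque'],2))
```

```text
{'time_s': 58.8, 'qpos': [35.665, 19.136, 108.347, 0.019, 52.462, -54.365], 'ee_pos': [407.497, 306.704, 89.986], 'ee_rot': [179.956, 0.036, -179.982], 'force': [0.789, 0.527, -0.427], 'gripper_width': 15.566}
turn [0.001 0.001 0.   ] shift cm turned [-0.01  0.02  3.33] unturned [-0.01  0.02  3.33]
[ 0.04  0.06 -0.  ]
```

Nose at 39 < 46: it is in the hole. Continue down.

Emit:
move_arm(
  increments=[
    [[0, 0, 0, 0.3, 0, 0, 0], [0, 0, 0, 0.5, 0, 0, 0], [0, 0, 0, 0.5, 0, 0, 0], [0, 0, 0, 0.5, 0, 0, 0], [0, 0, 0, 0.4, 0, 0, 0], [0, 0, 0, 0.2, 0, 0, 0], [0, 0, 0, 0, 0, 0, 0]],
  ],
)

```text
time_s: 59.68
ee_pos: [407.6, 306.8, 64.3]
ee_rot: [180.0, 0.0, -180.0]
force: [-0.6, -0.3, -0.8]
gripper_width: 15.2
```

Run:
```python
from h import *
st();go((407.6,306.9,56.7),180);print(np.round(monitor.state()['torque'],2))
```

```text
{'time_s': 59.675, 'qpos': [35.668, 20.978, 110.09, 0.023, 48.874, -54.367], 'ee_pos': [407.598, 306.825, 64.268], 'ee_rot': [179.952, 0.037, -179.981], 'force': [-0.605, -0.346, -0.837], 'gripper_width': 15.164}
turn [0.001 0.001 0.   ] shift cm turned [-0.    0.01  0.76] unturned [0.   0.01 0.76]
[ 0.03 -0.04  0.  ]
```

Emit:
move_arm(
  increments=[
    [[0, 0, 0, 0.3, 0, 0, 0], [0, 0, 0, 0.4, 0, 0, 0], [0, 0, 0, 0.3, 0, 0, 0], [0, 0, 0, 0.3, 0, 0, 0]],
  ],
)

```text
time_s: 60.18
ee_pos: [408.5, 307.3, 55.8]
ee_rot: [179.9, 0.2, -180.0]
force: [-5.9, -4.6, 29.5]
gripper_width: 15.3
```

Run:
```python
from h import *
st();print(np.round(monitor.state()['torque'],2))
```

```text
{'time_s': 60.175, 'qpos': [35.664, 21.61, 110.636, -0.004, 47.531, -54.356], 'ee_pos': [408.478, 307.262, 55.837], 'ee_rot': [179.872, 0.184, -179.978], 'force': [-5.949, -4.61, 29.494], 'gripper_width': 15.291}
[-1.05  1.19 -0.08]
```

Home. Release, rise, clear away.

Emit:
move_arm(
  increments=[
    [[0, 0, 0, -0.05, 0, 0, 0], [0.5, 0, 0, 0, 0, 0, 0], [0.5, 0, 0, 0, 0, 0, 0], [0.5, 0, 0, 0, 0, 0, 0], [0.5, 0, 0, 0, 0, 0, 0], [0.5, 0, 0, -1, 0, 0, 0], [0.5, 0, 0, -3, 0, 0, 0], [0.5, 0, 0, -4, 0, 0, 0], [0.5, 0, 0, -4, 0, 0, 0], [0.5, 1, -5, -3, 0, 0, 0], [0.5, 1, -5, 0, 0, 0, 0], [0.5, 1, -5, 0, 0, 0, 0]],
  ],
)

```text
time_s: 61.68
ee_pos: [379.6, 156.2, 214.7]
ee_rot: [179.8, 0.6, -179.6]
force: [1.1, -0.3, -1.0]
gripper_width: 45.5
```

Emit:
move_arm(
  increments=[
    [[0.5, 0, -5, 0, 0, 0, 0], [0.5, 0, -5, 0, 0, 0, 0], [0.5, 0, -5, 0, 0, 0, 0], [0.5, 0, -5, 0, 0, 0, 0], [0.5, 0, 0, 0, 0, 0, 0], [0.5, 0, 0, 0, 0, 0, 0]],
  ],
)

```text
time_s: 62.42
ee_pos: [379.8, -52.1, 218.6]
ee_rot: [179.8, 1.1, -179.9]
force: [-0.4, -0.6, -0.8]
gripper_width: 45.7
```

Run:
```python
from h import *
st()
f=grab('top'); s=grab('scene'); P=cloud(f); Q=cloud(s)
def comp(im,m,x0,x1,y0,y1,mn=4):
    k,l,st_,c=cv2.connectedComponentsWithStats(m.astype('uint8')); return [(int(st_[i][4]),c[i].round(1).tolist()) for i in range(1,k) if st_[i][4]>=mn and x0<c[i][0]<x1 and y0<c[i][1]<y1]
a=f['color'].astype(int); b=s['color'].astype(int)
org=lambda a:(a[...,0]>150)&(a[...,2]<90)&(a[...,1]<150)&(a[...,1]>50)
br=lambda a:(a[...,0]>170)&(a[...,1]>130)&(a[...,2]<110)
print('top orange',comp(a,org(a),170,310,225,270),'was 193.6,242.8; scene',comp(b,org(b),370,440,230,320),'was 404.2,297.5')
print('top brass',comp(a,br(a),360,440,160,230),[ray(f,*c,75).round(1).tolist() for n,c in comp(a,br(a),360,440,160,230)])
print('scene brass',comp(b,br(b),280,350,120,190))
m=(P[...,0]>560)&(P[...,0]<600)&(P[...,1]>-350)&(P[...,1]<-275)&(P[...,2]>40)&(P[...,2]<65)
p=P[m]; A=np.c_[p[:,:2]-p[:,:2].mean(0),np.ones(len(p))]; print('cover plane',np.linalg.lstsq(A,p[:,2],rcond=None)[0],len(p),np.median(p[:,2]))
brn=(b[...,0]>90)&(b[...,0]<190)&(b[...,1]<110)&(b[...,2]<80); print('vial',comp(b,brn,310,340,110,140))
print('pin top z',np.nanmax(P[240:246,190:198,2]))
```

```text
{'time_s': 62.425, 'qpos': [-9.887, -0.106, 111.845, 0.439, 67.201, -100.171], 'ee_pos': [379.817, -52.12, 218.645], 'ee_rot': [179.786, 1.115, -179.884], 'force': [-0.389, -0.591, -0.76], 'gripper_width': 45.689}
top orange [] was 193.6,242.8; scene [(13, [403.9, 297.5])] was 404.2,297.5
top brass [(4, [407.5, 188.0]), (10, [405.0, 207.3])] [[600.0, -343.9, 75.0], [539.2, -336.2, 75.0]]
scene brass [(5, [307.6, 152.0])]
cover plane [-1.95932750e-02 -1.02433237e-02  5.30702623e+01] 234 53.22454760421857
vial [(34, [322.1, 124.6])]
pin top z 86.86110732798451
```

Run:
```python
from h import *
f=grab('top'); s=grab('scene'); P=cloud(f); P0=cloud(np.load('top0.npy',allow_pickle=True).item())
print('pin z now',P[239:247,189:198,2].round(0).tolist());print('pin z start',P0[239:247,189:198,2].round(0).tolist())
print(f['color'][240:246,190:197].tolist()[2:4])
Q=cloud(s)
for n,(u,v) in dict(s3=(321,148),s2=(307,152)).items(): print(n,np.round(Q[v-2:v+3,u-1:u+2,2]).tolist())
```

```text
pin z now [[47.0, 46.0, 49.0, 39.0, 49.0, 46.0, 47.0, 46.0, 44.0], [53.0, 51.0, 84.0, 82.0, 81.0, 77.0, 83.0, 63.0, 47.0], [47.0, 48.0, 80.0, 79.0, 81.0, 88.0, 79.0, 71.0, 62.0], [49.0, 46.0, 87.0, 76.0, 84.0, 86.0, 80.0, 72.0, 62.0], [45.0, 51.0, 83.0, 79.0, 81.0, 83.0, 78.0, 71.0, 55.0], [45.0, 52.0, 53.0, 78.0, 80.0, 82.0, 67.0, 56.0, 52.0], [46.0, 47.0, 47.0, 47.0, 46.0, 41.0, 49.0, 48.0, 51.0], [48.0, 47.0, 44.0, 45.0, 45.0, 47.0, 53.0, 49.0, 49.0]]
pin z start [[45.0, 39.0, 52.0, 49.0, 52.0, 52.0, 44.0, 42.0, 47.0], [49.0, 45.0, 49.0, 81.0, 79.0, 75.0, 79.0, 60.0, 50.0], [48.0, 47.0, 83.0, 84.0, 79.0, 84.0, 80.0, 71.0, 66.0], [49.0, 43.0, 82.0, 81.0, 83.0, 78.0, 82.0, 74.0, 61.0], [44.0, 38.0, 81.0, 81.0, 85.0, 80.0, 80.0, 73.0, 60.0], [47.0, 49.0, 45.0, 81.0, 82.0, 82.0, 69.0, 64.0, 54.0], [47.0, 50.0, 48.0, 51.0, 46.0, 46.0, 43.0, 42.0, 49.0], [44.0, 49.0, 52.0, 49.0, 50.0, 47.0, 52.0, 43.0, 47.0]]
[[[96, 88, 91], [99, 102, 101], [95, 105, 112], [91, 108, 118], [161, 127, 108], [200, 125, 55], [78, 37, 6]], [[123, 107, 130], [157, 124, 92], [89, 102, 109], [102, 104, 107], [145, 105, 80], [151, 88, 35], [82, 40, 8]]]
s3 [[3.0, -3.0, -5.0], [-5.0, -4.0, -4.0], [-2.0, -1.0, -1.0], [-3.0, -1.0, -1.0], [-6.0, -1.0, 68.0]]
s2 [[71.0, 72.0, 75.0], [72.0, 71.0, 75.0], [66.0, 68.0, 67.0], [54.0, 61.0, 62.0], [51.0, 55.0, 56.0]]
```

Run:
```python
from h import *
f=grab('top'); P=cloud(f)
print(P[205:210,403:408,2].round().tolist(),P[186:191,406:411,2].round().tolist())
job.job_done()
```

```text
[[55.0, 69.0, 72.0, 78.0, 73.0], [59.0, 75.0, 77.0, 76.0, 74.0], [65.0, 72.0, 74.0, 75.0, 74.0], [60.0, 78.0, 75.0, 72.0, 74.0], [54.0, 62.0, 70.0, 69.0, 52.0]] [[69.0, 74.0, 76.0, 75.0, 75.0], [70.0, 77.0, 74.0, 76.0, 74.0], [67.0, 77.0, 75.0, 74.0, 75.0], [54.0, 65.0, 72.0, 70.0, 52.0], [53.0, 51.0, 54.0, 50.0, 55.0]]
the job is handed in; nothing more can be done
```

I completed the whole sequence and handed the job in at about 62 s of the 210 s allowed; no verdict was reported. The cover went on red corner over red corner. The drift pin went through the red-marked holes, both thumbscrews from the rack went into holes 3 and 2, and the pin then went back into its stand.

**Last checks:**
- **Cover:** its top face measures about 53 mm up and the plane fit tilts about 0.02 rad, both as expected for a seated cover.
- **Thumbscrews:** both head tops read about 75 mm, which is fully home.
- **Pin:** it looks the same in height and position as at the start.
- **Vial and stand:** the vial is standing, and the pin stand had not been knocked when I last compared it, before putting the pin back.
- **Robot:** the arm is clear of everything.

**What disagreed or was less certain:**
- **Calibration:** camera and robot positions differed by up to about 3–4 mm in y near the chamber, so the cover's spigot caught on the rim until I shifted it in −y.
- **Cover shift:** the top-view readings put the cover about 3–5 mm further in −y after the pin was inserted. It went no further, and both screws then went in freely.
- **Colour checks:** at the end, the top view's colour filter missed the pin and the scene view's missed one screw. The depth readings confirmed both.

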